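# Re-rack four samples in reverse order

## Robot

A 6-joint arm with a two-finger parallel gripper is mounted at the origin on the work surface. World frame = base frame: x ahead of the robot, y to its left, z up, the work surface at z = 0. Lengths are in mm, angles in rad, forces in N, time in s.
With the tool pointing down it reaches from about 275 to 1000 mm from the base axis. Payload 8.4 kg.
Tool frame: the origin (TCP) lies on the centre line of the jaws, within the pads' length; the fingertips stand r.tip_reach ahead of it and the grasp point (between the pads) lies 3 mm ahead of it (r.tip_reach is the distance from the TCP to the fingertips, in mm); z points along the fingers, y is the direction in which the jaws open and shut (so a half turn about z gives the same grasp; the last joint's range is limited). The gripper opens to 85 mm and grips with 20 to 120 N. Pads are 22 mm wide; open, the fingers measure 114 mm over their backs; the gripper's body (76 mm by 85 mm) begins 54 mm behind the grasp point. The pads swing forward as they close: fully open they stand 13 mm farther back than shut.
Start: joints at [1.122, 0.353, 1.633, -0, 1.155, -0.002], TCP at [270.05, 563.65, 253.281] pointing down, gripper open.
Joint ranges: [-2.63, 2.63], [-0.92, 2.1], [0.06, 2.66], [-1.3, 4.44], [0, 2.69], [-3.02, 3.02]. Speed limits (rad/s): [2.22, 2.22, 2.79, 3.14, 3.14, 3.14].

## Interface

Orientations are given as [roll, pitch, yaw] about the fixed x, y, z axes, in that order (R = Rz(yaw) Ry(pitch) Rx(roll)).
In Python, from rig import sense, optics, r, nets gives the robot as it stands. The module is installed in compiled form; this text tells all that it offers.
- The arm moves only by the tool carry_out, never from a script. Its argument "increments" is a list that holds one entry, the list of rows, each a list of 6 numbers: the shift along the tool's x, y, z normalised to -1 to 1, where 1 is 40 cm, then the turn, a rotation vector about the tool's x, y, z normalised to -1 to 1, where 1 is 60 degrees. A call has 1 to 5 rows; each row is the pose to reach, as a shift and turn from the pose commanded when the call began, along the tool's axes at that moment; what a row does not reach only later rows make up. A row lasts 1/12 s, in which the tool goes at most 41.7 mm and 7.16 degrees, less where a joint would pass 70% of its speed; a pose out of reach is approached as far as the arm can. A call with a number of a shift or a turn outside -1 to 1 is refused whole. A call with a gripper value outside its range is refused whole. "hand" is the closure, from 0 (fully open) to 1 (shut), set as the call begins (left out, the last holds). The fingers move at their own pace and stop on an object; "squeeze" is the grip in N (left out, the last holds). Time passes only in rows, so rows that repeat a pose let the fingers close. It gives the time, the measured TCP pose, the force and the opening at its end, in the units of the state.
- sense(): the state, without advancing time (a new reading comes with each control period).
- optics.grab_frame(name): name is "scene" or "top" or "wrist"; returns a dict with "img" (420x560x3 uint8, red, green, blue), "range_z" (420x560 float32, mm along the optical axis (not along the pixel's ray), 0 where there is no reading), "fov_y" (degrees; the focal length in pixels is half the picture's height over the tangent of half this angle, whatever the lens; pixels are square), "cx", "cy" (the principal point, pixels), "R" (3x3) and "t" (3): a world point X has camera coordinates R X + t. Camera axes: x right, y down, z forward; pixel columns grow to the right and rows downward; lengths in mm; the calibration is good to about 2 mm. A picture is of the moment at which its call begins.
- r.sign_off(): hands the job in, once; it reports no verdict.
Trained networks look in the newest picture that a camera, given by its name, has taken for a name from the list of things; names that differ only in an ending like _2 or _b are one class to them, and where a whole thing is asked for, a point or a joint stands for the part that bears it (a point fixed in the world has none). Each returns a list of dicts, best first, with "confidence" (0 to 1); they miss things now and then, are a little off and sometimes report something else, mostly with a low value. They report only what shows in the picture. A call takes as long as a camera call. They do not tell look-alikes from the thing itself.
- nets.trace(target, camera): "mask" (420x560 bool, what is visible of it).
- nets.tip_of(target, camera): "point" ([x, y, z] in mm, in world coordinates, good to about 4 mm: a listed point, or the origin of a listed thing).
The state is a dict: "clock": time; "qpos": joint angles; "qvel": joint speeds; "joint_efforts": joint torques, N m; "eef_pos": TCP position; "tcp_rot": TCP orientation; "contact_force": force on the tool from outside, world axes, zero at the start; "wrist_torque": the same for the moment, N m; "opening": opening from 0.0 (shut) to 1.0 (fully open).
Only numpy, scipy, OpenCV 4.12 (cv2) and the standard library are available. Lean on these libraries where they do the work, as an engineer would, in place of code of your own. Each camera call takes 0.05 s, during which the arm holds its last target.

## Task

The four samples were racked back to front: move them from the full blue rack into the empty one in reverse order, counted from each rack's tall end plate, so that the sample next to the plate in the first rack ends in the compartment farthest from the plate in the other, the second ends second-farthest, and so on. Set each one down upright in the middle of its compartment, without dropping it or tipping it over. Leave the beaker, the reagent bottle and the weighing dish where they are.

Things in the scene. Friction and masses are not known exactly. Their poses are not given: they have to be found in the camera images.
- jar_mid (a point): squat white round jar with a white lid as wide as itself: 42 mm diameter, 70 mm high. Point: its centre, 35 mm above its underside; z up. Grip it a little above the centre (40 to 55 mm above its underside), clear of the rims. About 90 g
- vial_mid (a point): slim amber glass vial with a black cap: 28 mm diameter up to 78 mm, cap 24 mm diameter, 95 mm high. Point: its centre, 47.5 mm above its underside; z up. About 60 g
- flask_mid (a point): conical clear glass flask with white contents and a dark stopper, 92 mm high: foot 45 mm diameter, narrowing to a straight neck of 22 mm diameter from 48 to 82 mm above its underside, stopper 23 mm diameter above. Point: on its axis, 46 mm above its underside (just below the neck); z up. Grip it by the neck, 65 mm above its underside (19 mm above this point). About 90 g
- square_bottle_mid (a point): square white bottle, 34 x 34 mm and 60 mm high, with a round black cap of 24 mm diameter on a short neck, 80 mm high in all. Point: its centre, 40 mm above its underside; z up, x and y across its flat sides. At first within 6 degrees of square to its rack. Grip the body 35 to 55 mm above its underside. About 80 g
- full_rack: the rack that is full at the start: blue plastic, fixed. Origin: row centre, on the bench. Four 57 x 57 mm compartments along x, centres at x = -97.5, -32.5, 32.5, 97.5 mm, y = 0; rims 8 mm thick, 18 mm above the bench; samples stand 8 mm above the bench. Tall end plate (60 mm high, 73 wide, 8 thick) across the -x end, 138 mm from the origin. Samples stand on cork pads
- empty_rack: the rack that is empty at the start, otherwise the same: blue plastic, fixed. Origin: row centre, on the bench. Four 57 x 57 mm compartments along x, centres at x = -97.5, -32.5, 32.5, 97.5 mm, y = 0; rims 8 mm thick, 18 mm above the bench; samples stand 8 mm above the bench. Tall end plate (60 mm high, 73 wide, 8 thick) across the -x end, 138 mm from the origin. Cork squares on its floor
- jar_pad: thin square cork pad, 50 x 50 x 4 mm, fixed in the compartment of the full rack where the jar stands at the start; it stays there. Origin: centre of its underside
- vial_pad: thin square cork pad, 50 x 50 x 4 mm, fixed in the compartment of the full rack where the vial stands at the start; it stays there. Origin: centre of its underside
- flask_pad: thin square cork pad, 50 x 50 x 4 mm, fixed in the compartment of the full rack where the flask stands at the start; it stays there. Origin: centre of its underside
- square_bottle_pad: thin square cork pad, 50 x 50 x 4 mm, fixed in the compartment of the full rack where the square bottle stands at the start; it stays there. Origin: centre of its underside
- beaker: bystander: empty clear glass beaker, 66 mm diameter, 85 mm high. Origin: centre of its underside
- reagent: bystander: white round reagent bottle with a blue cap, 68 mm diameter, 130 mm high. Origin: centre of its underside
- weigh_dish: bystander: shallow square white weighing dish, 70 x 70 x 14 mm. Origin: centre of its underside
There are look-alikes about, which are no part of the job. What is shaped like the square_bottle_pad but purple is not meant.

How it is judged (in metres and radians):
At the end, for the whole second after the job is handed in: Every sample stands upright (within 7 degrees) and at rest on the floor of the formerly empty rack (height within 6 mm), in the compartment that mirrors its starting one (first from the end plate becomes last, and so on), within 15 mm of its centre along and across (((x of jar_pad in the frame of full_rack between -0.1175 and -0.0775 m and x of jar_mid in the frame of empty_rack between 0.0825 and 0.1125 m) or (x of jar_pad in the frame of full_rack between -0.0525 and -0.0125 m and x of jar_mid in the frame of empty_rack between 0.0175 and 0.0475 m) or (x of jar_pad in the frame of full_rack between 0.0125 and 0.0525 m and x of jar_mid in the frame of empty_rack between -0.0475 and -0.0175 m) or (x of jar_pad in the frame of full_rack between 0.0775 and 0.1175 m and x of jar_mid in the frame of empty_rack between -0.1125 and -0.0825 m)) and y of jar_mid in the frame of empty_rack between -0.015 and 0.015 m and height (world z) of jar_mid between 0.037 and 0.049 m and angle between each of jar_mid, vial_mid, flask_mid, square_bottle_mid's own z axis and vertical below 0.12 rad and linear speed of each of jar, vial, flask, square_bottle below 0.02 m/s and angular speed of each of jar, vial, flask, square_bottle below 0.2 rad/s and ((x of vial_pad in the frame of full_rack between -0.1175 and -0.0775 m and x of vial_mid in the frame of empty_rack between 0.0825 and 0.1125 m) or (x of vial_pad in the frame of full_rack between -0.0525 and -0.0125 m and x of vial_mid in the frame of empty_rack between 0.0175 and 0.0475 m) or (x of vial_pad in the frame of full_rack between 0.0125 and 0.0525 m and x of vial_mid in the frame of empty_rack between -0.0475 and -0.0175 m) or (x of vial_pad in the frame of full_rack between 0.0775 and 0.1175 m and x of vial_mid in the frame of empty_rack between -0.1125 and -0.0825 m)) and y of vial_mid in the frame of empty_rack between -0.015 and 0.015 m and height (world z) of vial_mid between 0.0495 and 0.0615 m and ((x of flask_pad in the frame of full_rack between -0.1175 and -0.0775 m and x of flask_mid in the frame of empty_rack between 0.0825 and 0.1125 m) or (x of flask_pad in the frame of full_rack between -0.0525 and -0.0125 m and x of flask_mid in the frame of empty_rack between 0.0175 and 0.0475 m) or (x of flask_pad in the frame of full_rack between 0.0125 and 0.0525 m and x of flask_mid in the frame of empty_rack between -0.0475 and -0.0175 m) or (x of flask_pad in the frame of full_rack between 0.0775 and 0.1175 m and x of flask_mid in the frame of empty_rack between -0.1125 and -0.0825 m)) and y of flask_mid in the frame of empty_rack between -0.015 and 0.015 m and height (world z) of flask_mid between 0.048 and 0.06 m and ((x of square_bottle_pad in the frame of full_rack between -0.1175 and -0.0775 m and x of square_bottle_mid in the frame of empty_rack between 0.0825 and 0.1125 m) or (x of square_bottle_pad in the frame of full_rack between -0.0525 and -0.0125 m and x of square_bottle_mid in the frame of empty_rack between 0.0175 and 0.0475 m) or (x of square_bottle_pad in the frame of full_rack between 0.0125 and 0.0525 m and x of square_bottle_mid in the frame of empty_rack between -0.0475 and -0.0175 m) or (x of square_bottle_pad in the frame of full_rack between 0.0775 and 0.1175 m and x of square_bottle_mid in the frame of empty_rack between -0.1125 and -0.0825 m)) and y of square_bottle_mid in the frame of empty_rack between -0.015 and 0.015 m and height (world z) of square_bottle_mid between 0.042 and 0.054 m); the robot touches nothing.
It fails at once if a sample is tipped over (more than about 45 degrees) (angle between any of jar_mid, vial_mid, flask_mid, square_bottle_mid's own z axis and vertical above 0.8 rad).
It fails at once if a sample is dropped: falls free from more than about 3 cm ((linear speed of jar above 0.77 m/s and contact force between jar and the fingers below 0.05 N) or (linear speed of vial above 0.77 m/s and contact force between vial and the fingers below 0.05 N) or (linear speed of flask above 0.77 m/s and contact force between flask and the fingers below 0.05 N) or (linear speed of square_bottle above 0.77 m/s and contact force between square_bottle and the fingers below 0.05 N)).
It fails at once if the beaker, the reagent bottle or the weighing dish is moved more than 3 cm (distance of any of beaker, reagent, weigh_dish from where it was at the start of the episode above 0.03 m).
It also fails if it takes over 120 s, if anything falls off the work surface, if the arm or the gripper's body presses on something with over 40 N, if the wrist force passes 120 N, or if a joint passes its speed limit or range.

## Working session

There is one attempt and no reset: what is moved stays moved. The work goes in short steps, Python scripts to look and compute and a tool call to move; the robot and the scene stay as the last step left them, time stands still between calls to the robot, and variables do not carry over. Pictures are saved under pics/ and viewed, and the job is handed in when it is done.

Besides the shell and the picture viewer there is one more tool, called after "Emit:" by a JSON object that holds its "api" and its "payload", one argument or row to a line. carry_out: Moves the arm, as the interface text tells. Its arguments: {"type":"object","properties":{"increments":{"type":"array","items":{"type":"array","items":{"type":"array","items":{"type":"number","minimum":-1,"maximum":1}}}},"hand":{"type":"number"},"squeeze":{"type":"number"}},"required":["increments"]}

```bash
mkdir -p pics
cat > h.py <<'E'
import numpy as np, cv2
from rig import sense, optics, r, nets
def save(f,name): cv2.imwrite('pics/'+name,cv2.cvtColor(f["img"],cv2.COLOR_RGB2BGR))
def cloud(f):
    F=210/np.tan(np.radians(f["fov_y"])/2)
    v,u=np.mgrid[0:420,0:560]; z=f["range_z"]
    P=np.stack([(u-f["cx"])/F*z,(v-f["cy"])/F*z,z],-1)
    return (P-np.array(f["t"]))@np.array(f["R"])
def proj(f,X):
    F=210/np.tan(np.radians(f["fov_y"])/2)
    c=np.array(f["R"])@np.array(X)+np.array(f["t"]); return c[0]/c[2]*F+f["cx"],c[1]/c[2]*F+f["cy"]
E
python3 - <<'E'
from h import *
np.set_printoptions(precision=1,suppress=True)
print(sense(), r.tip_reach)
for c in ["scene","top"]:
    f=optics.grab_frame(c); save(f,c+"0.png"); print(c,f["fov_y"],-np.array(f["R"]).T@np.array(f["t"]))
    for n in ["jar_mid","vial_mid","flask_mid","square_bottle_mid","full_rack","empty_rack","jar_pad","vial_pad","flask_pad","square_bottle_pad","beaker","reagent","weigh_dish"]:
        for d in nets.tip_of(n,c)[:3]:
            print(c,n,round(d["confidence"],2),np.array(d["point"]),np.array(proj(f,d["point"])))
E
```

```text
{'clock': 0.0, 'qpos': array([ 1.1,  0.4,  1.6,  0. ,  1.2, -0. ]), 'qvel': array([-0.,  0., -0., -0., -0.,  0.]), 'joint_efforts': array([  0. , -60.5, -34.2,   0. ,   0. ,   0. ]), 'eef_pos': array([269.9, 563.3, 252.6]), 'tcp_rot': array([-3.1, -0. ,  2.7]), 'contact_force': array([ 0.2, -0.4, -0.9]), 'wrist_torque': array([-0. ,  0.1,  0. ]), 'opening': 1.001095387440706} 22.0
scene 45.487762283701116 [1147.4  408.3 1105.2]
scene jar_mid 0.77 [458.8 131.3  43.1] [360.8 207.6]
scene vial_mid 0.59 [583.2 150.7  50.9] [339.7 243.4]
scene vial_mid 0.27 [647.3 158.1  46. ] [326.7 264.7]
scene flask_mid 0.63 [526.1 138.1  51.6] [348.6 224.8]
scene square_bottle_mid 0.66 [648.3 158.3  46.8] [326.6 264.9]
scene full_rack 0.68 [555.  147.8  -1.1] [343.  245.4]
scene full_rack 0.36 [519.5 370.3  -1.3] [428.1 285.5]
scene empty_rack 0.86 [ 572.9 -179.4    0.1] [240.3 185. ]
scene jar_pad 0.62 [ 524.  -397.7    4.7] [194.7 136.2]
scene jar_pad 0.53 [455.8 135.3   4.7] [360.7 215.8]
scene vial_pad 0.62 [582.2 154.9   2. ] [339.4 253.8]
scene flask_pad 0.63 [521.1 141.7   2.7] [348.7 234.3]
sc
[... 880 characters left out ...]
ack 0.36 [ 572.2 -181.9   -2.5] [353.7 230.1]
top empty_rack 0.61 [ 571.6 -183.6   -0.4] [354.6 230.3]
top jar_pad 0.62 [458.  128.1   4.8] [223.8 276.4]
top vial_pad 0.56 [585.  148.6   6.7] [216.8 222.8]
top vial_pad 0.46 [518.6 368.8  -0.2] [124.2 249.6]
top flask_pad 0.69 [519.6 138.8   4.8] [220.1 250.2]
top square_bottle_pad 0.82 [652.9 272.4   2.1] [167.1 194.7]
top square_bottle_pad 0.79 [770.9  87.1  -0.4] [244.4 149.1]
top square_bottle_pad 0.78 [628.6 374.   -3.3] [125.5 204.4]
top beaker 0.87 [519.2 368.4   1.6] [124.1 249.3]
top beaker 0.73 [642.7 161.2  45.4] [209.8 196.1]
top reagent 0.58 [ 521.  -397.5    0.8] [444.1 252.3]
top weigh_dish 0.6 [582.6  -3.8   2.2] [280.2 224.8]
```

View pics/scene0.png

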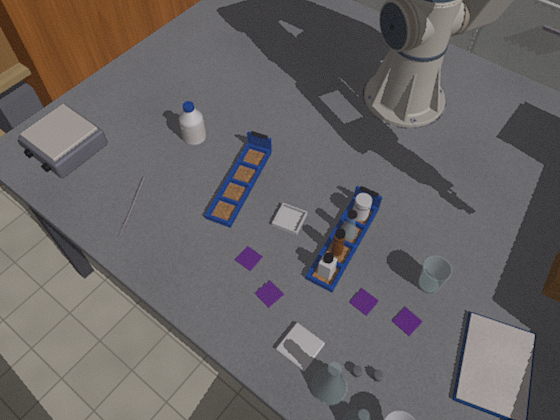

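View pics/top0.png

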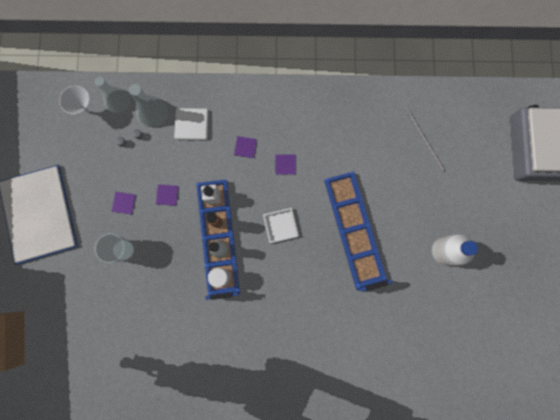

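Candidates (top view):
- **Full rack:** jar (218,278), flask (218,248), vial (217,222) and square bottle (211,196).
- **Look-alikes:** glassware at (118,98) and (150,108), loose stoppers at (122,140), a white dish at (191,124), purple squares at (245,147), (286,164), (167,195) and (123,203).

I choose the four standing in the full rack. Next is a close crop and a rack measurement.

```bash
cat >> h.py <<'E'
def rack(f,lo,hi,show=True):
    """fit rim outline (z 12..24 blue) in world box lo..hi"""
    P=cloud(f); hsv=cv2.cvtColor(f["img"],cv2.COLOR_RGB2HSV)
    m=(hsv[...,0]>105)&(hsv[...,0]<128)&(hsv[...,1]>130)&(f["range_z"]>0)
    m&=(P[...,0]>lo[0])&(P[...,0]<hi[0])&(P[...,1]>lo[1])&(P[...,1]<hi[1])
    Q=P[m]
    rim=Q[(Q[:,2]>12)&(Q[:,2]<24)]; pl=Q[Q[:,2]>50]
    rect=cv2.minAreaRect(rim[:,:2].astype(np.float32))
    print("n",len(Q),"rim",len(rim),"z",np.median(rim[:,2]) if len(rim) else 0,rect,"plate",len(pl),pl.mean(0) if len(pl) else None, np.median(pl[:,2]) if len(pl) else None)
    return rim,pl
E
python3 - <<'E'
from h import *
np.set_printoptions(precision=1,suppress=True)
for c in ["top","scene"]:
    f=optics.grab_frame(c)
    rack(f,(350,70),(750,230)); rack(f,(350,-290),(750,-90))
    if c=="top":
        im=f["img"][170:305,185:400]; im=cv2.resize(im,None,fx=3.6,fy=3.6,interpolation=cv2.INTER_CUBIC); save({"img":im},"crop_top.png")
    else:
        im=f["img"][120:295,200:390]; im=cv2.resize(im,None,fx=3.4,fy=3.4,interpolation=cv2.INTER_CUBIC); save({"img":im},"crop_scene.png")
E
```

```text
n 978 rim 824 z 17.89532759783186 ((552.1019287109375, 145.18618774414062), (266.44134521484375, 70.34075927734375), 8.202884674072266) plate 29 [419.5 121.2  59.9] 59.992284527908915
n 1280 rim 1134 z 17.70506795725254 ((574.2859497070312, -179.96109008789062), (265.02203369140625, 73.30120849609375), 15.925860404968262) plate 32 [ 441.8 -208.3   58.8] 59.09959053088156
n 1117 rim 772 z 17.0385533024387 ((548.52783203125, 144.06832885742188), (274.87066650390625, 73.42402648925781), 8.036460876464844) plate 41 [425.1 129.6  57.2] 55.68033061008325
n 1366 rim 846 z 17.198506054211883 ((570.5997314453125, -182.0937042236328), (273.5256042480469, 75.65982055664062), 16.107093811035156) plate 37 [ 442.4 -216.9   55.3] 55.8213421028119
```

View pics/crop_top.png

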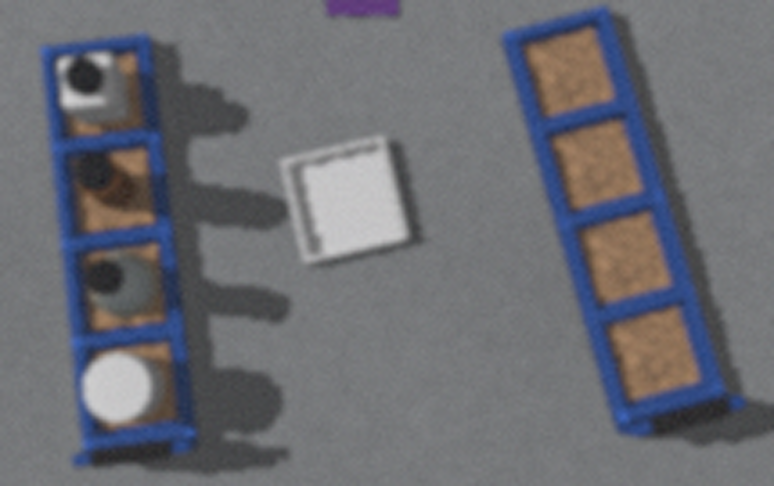

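View pics/crop_scene.png

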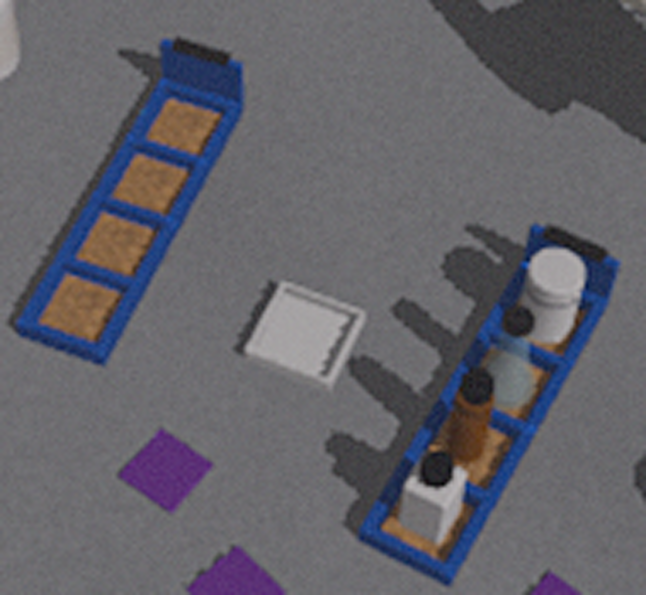

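The crops confirm it: both plates are at the ends nearest the robot (crop_top (135,450) and (680,415)). From the plate, the full rack holds jar, flask, vial, square bottle. I'll make a move planner and bring the wrist camera over.

```bash
cat > plan.py <<'E'
import sys
from h import *
from scipy.spatial.transform import Rotation as Ro
def plan(x,y,z,yawdeg=None):
    s=sense(); p=np.array(s["eef_pos"]); R=Ro.from_euler('xyz',s["tcp_rot"])
    d=R.inv().apply(np.array([x,y,z])-p)/400
    T=Ro.from_euler('xyz',[np.pi,0,np.radians(yawdeg)]) if yawdeg is not None else R
    w=np.degrees((R.inv()*T).as_rotvec())/60
    print("pos",p.round(1),"rpy",np.degrees(s["tcp_rot"]).round(2),"t",round(s["clock"],2),"open",round(s["opening"],3),"F",np.array(s["contact_force"]).round(1))
    print("-> dist",round(np.linalg.norm(d)*400),"ang",round(np.linalg.norm(w)*60,1),"full row:",d.round(4).tolist()+w.round(4).tolist())
if __name__=="__main__": plan(*map(float,sys.argv[1:]))
E
python3 plan.py 500 145 330 188.1
python3 - <<'E'
from h import *
f=optics.grab_frame("wrist"); save(f,"w0.png"); s=sense()
print(-np.array(f["R"]).T@np.array(f["t"])-s["eef_pos"],f["fov_y"]); print(f["R"])
E
```

```text
pos [270.  563.6 253.3] rpy [-180.    -0.   154.4] t 1.5 open 1.0 F [ 0.1 -0.5 -0.4]
-> dist 484 ang 33.7 full row: [-0.9707, -0.6954, -0.1918, -0.0001, -0.0, -0.5617]
[-74.42099344  35.33749284 120.42138471] 63.26997972049776
[[ 4.32327781e-01  9.01716492e-01 -2.38797727e-04]
 [ 8.54642185e-01 -4.09673538e-01  3.18989543e-01]
 [ 2.87540303e-01 -1.38112128e-01 -9.47758205e-01]]
```

Emit:
{"api": "carry_out", "payload": {
  "increments": [
    [[-0.097,-0.07,-0.019,0,0,-0.056],[-0.194,-0.139,-0.038,0,0,-0.112],[-0.29,-0.208,-0.057,0,0,-0.168],[-0.388,-0.278,-0.077,0,0,-0.225],[-0.485,-0.348,-0.096,0,0,-0.281]]
  ],
  "hand": 0,
  "squeeze": 40
}}

```text
clock: 1.97
eef_pos: [369.5, 381.7, 286.8]
tcp_rot: [3.141, 0.0, 2.993]
contact_force: [1.5, -0.7, 0.9]
opening: 1.003
```

```bash
python3 plan.py 500 145 330 188.1
```

```text
pos [369.5 381.7 286.8] rpy [1.7999e+02 1.0000e-02 1.7146e+02] t 1.97 open 1.003 F [ 1.5 -0.7  0.9]
-> dist 274 ang 16.6 full row: [-0.4106, -0.5367, -0.1081, 0.0002, 0.0002, -0.2773]
```

```bash
sed -i 's/^    s=sense(); p=/    for _ in range(4): optics.grab_frame("top")\n    s=sense(); p=/' plan.py; python3 plan.py 500 145 330 188.1
```

```text
pos [369.7 382.7 286.9] rpy [1.7993e+02 2.0000e-02 1.7108e+02] t 2.17 open 1.001 F [ 0.3  1.1 -0.8]
-> dist 275 ang 17.0 full row: [-0.4141, -0.5365, -0.1083, 0.001, 0.0005, -0.2837]
```

Emit:
{"api": "carry_out", "payload": {
  "increments": [
    [[-0.07,-0.09,-0.02,0,0,-0.05],[-0.14,-0.18,-0.036,0,0,-0.095],[-0.21,-0.27,-0.054,0,0,-0.14],[-0.28,-0.36,-0.072,0,0,-0.19],[-0.35,-0.45,-0.09,0,0,-0.24]]
  ]
}}

```text
clock: 2.58
eef_pos: [469.5, 203.5, 318.9]
tcp_rot: [3.141, -0.0, -3.039]
contact_force: [1.0, -0.1, 0.7]
opening: 0.998
```

```bash
python3 plan.py 500 145 330 188.1
```

```text
pos [469.4 204.  318.7] rpy [ 1.7997e+02 -2.0000e-02 -1.7447e+02] t 2.78 open 0.999 F [ 0.3  0.1 -0. ]
-> dist 67 ang 2.6 full row: [-0.0619, -0.1541, -0.0284, 0.0006, -0.0002, -0.0429]
```

Emit:
{"api": "carry_out", "payload": {
  "increments": [
    [[-0.03,-0.08,-0.014,0,0,-0.02],[-0.062,-0.154,-0.028,0,0,-0.043],[-0.062,-0.154,-0.028,0,0,-0.043]]
  ]
}}

```text
clock: 3.03
eef_pos: [501.5, 143.9, 330.5]
tcp_rot: [-3.14, 0.001, -2.996]
contact_force: [-0.4, -0.2, -0.3]
opening: 0.998
```

```bash
cat > look.py <<'E'
import sys
from h import *
np.set_printoptions(precision=1,suppress=True)
f=optics.grab_frame("wrist"); save(f,sys.argv[1]); print("cam",-np.array(f["R"]).T@np.array(f["t"]),"t",sense()["clock"],sense()["eef_pos"])
for n in ["jar_mid","vial_mid","flask_mid","square_bottle_mid"]:
    for d in nets.tip_of(n,"wrist")[:2]: print(n,round(d["confidence"],2),np.array(d["point"]),np.array(proj(f,d["point"])))
    for d in nets.trace(n,"wrist")[:1]:
        m=d["mask"]; Q=cloud(f)[m&(f["range_z"]>0)]; Q=Q[Q[:,2]>24]
        if len(Q)<20: continue
        zt=np.percentile(Q[:,2],98); T=Q[Q[:,2]>zt-4]; 
        print("  trace",round(d["confidence"],2),m.sum(),"ztop",zt,"top rect",cv2.minAreaRect(T[:,:2].astype(np.float32)), "mean",T.mean(0))
rack(f,(350,70),(750,230)); rack(f,(350,-290),(750,-90))
E
python3 look.py w1.png
```

```text
cam [419.7 131.9 450.8] t 3.0833 [500.4 145.3 330. ]
jar_mid 0.59 [459.7 130.9  44.3] [273.1 135.1]
  trace 0.76 1218 ztop 79.2797763646031 top rect ((453.0324401855469, 132.85888671875), (40.397281646728516, 39.776405334472656), 52.664329528808594) mean [453.  132.8  77.7]
vial_mid 0.89 [586.9 145.6  56.9] [270.4 240.6]
  trace 0.6 926 ztop 103.64746079020448 top rect ((582.3026733398438, 147.4733428955078), (22.297626495361328, 22.872852325439453), 70.57997131347656) mean [581.9 147.5 102.5]
flask_mid 0.75 [521.7 139.9  53.8] [273.2 189.3]
  trace 0.62 1146 ztop 100.71167204465686 top rect ((519.4249877929688, 140.07421875), (21.14655113220215, 21.4852237701416), 8.146751403808594) mean [519.1 139.9  99.5]
square_bottle_mid 0.96 [643.5 159.7  48.9] [275.2 278.5]
square_bottle_mid 0.17 [583.6 152.5   1. ] [276.5 223.5]
  trace 0.56 1047 ztop 88.76273140585317 top rect ((621.3922119140625, 154.332763671875), (70.4301986694336, 22.245500564575195), 11.124422073364258) mean [642.6 158.8  87.9]
n 4018 rim 3070 z 17.667476868544643 ((549.8297119140625, 144.8338165283203), (267.10833740234375, 72.48902893066406), 8.065600395202637) plate 181 [418.3 125.   63.1] 59.89154664992454
n 5546 rim 3646 z 17.285803407719285 ((568.271484375, -181.6605682373047), (274.59234619140625, 74.91252136230469), 15.755318641662598) plate 0 None None
```

View pics/w1.png

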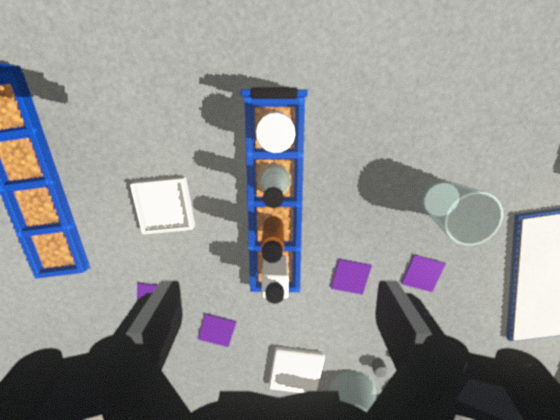

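The wrist view shows the jar at (276,133), the flask stopper at (273,196), the vial cap at (272,250) and the bottle cap at (274,292). They agree with the rack grid fitted from the top view to about 2 mm, and the top heights match the text. Jar first.

```bash
python3 plan.py 453.2 132.3 150 188.1
```

```text
pos [499.8 144.9 330. ] rpy [ 180.     -0.   -171.75] t 3.68 open 1.0 F [-0.1 -1.1 -0.1]
-> dist 186 ang 0.2 full row: [0.1198, -0.0145, 0.4501, 0.0, -0.0001, 0.0025]
```

Emit:
{"api": "carry_out", "payload": {
  "increments": [
    [[0.024,-0.003,0.09,0,0,0.0025],[0.054,-0.007,0.19,0,0,0.0025],[0.084,-0.011,0.29,0,0,0.0025],[0.109,-0.014,0.38,0,0,0.0025],[0.12,-0.0145,0.45,0,0,0.0025]]
  ]
}}

```text
clock: 4.1
eef_pos: [450.7, 131.3, 147.6]
tcp_rot: [-3.141, -0.003, -3.001]
contact_force: [-0.8, 0.5, -0.6]
opening: 1.0
```

```bash
python3 plan.py 453.2 132.3 58 188.1; python3 look.py w2.png
```

```text
pos [453.9 132.3 150.7] rpy [-1.8000e+02 -1.0000e-02 -1.7192e+02] t 4.3 open 0.999 F [ 1.2 -0.   0.9]
-> dist 93 ang 0.0 full row: [0.0016, 0.0003, 0.2317, -0.0, -0.0001, -0.0003]
cam [372.2 120.5 271.1] t 4.35 [454.8 132.5 151.6]
jar_mid 0.59 [455.7 129.5  43.4] [274.5 224.4]
jar_mid 0.49 [518.7 140.6  53.9] [277.6 310.2]
  trace 0.56 4550 ztop 78.89010323069695 top rect ((453.3418273925781, 132.49398803710938), (40.566749572753906, 40.83734893798828), 36.587890625) mean [452.5 132.5  77.7]
vial_mid 0.84 [584.2 148.3  52.2] [275.7 378.9]
  trace 0.69 971 ztop 82.39979381818237 top rect ((508.54852294921875, 133.86769104003906), (129.29640197753906, 15.069364547729492), 11.463546752929688) mean [562.5 145.4  85.6]
flask_mid 0.57 [522.5 140.5  53.7] [276.7 314.3]
  trace 0.74 3757 ztop 100.447051866371 top rect ((518.9006958007812, 139.7490692138672), (21.903789520263672, 22.11844825744629), 65.2264633178711) mean [518.  139.7  99.4]
n 6965 rim 4799 z 17.634261129639956 ((520.52587890625, 140.6748046875), (224.28607177734375, 72.72102355957031), 8.163572311401367) plate 531 [422.9 125.1  63.3] 59.5196541399171
n 15 rim 0 z 0 ((0.0, 0.0), (0.0, 0.0), 0.0) plate 0 None None
```

View pics/w2.png

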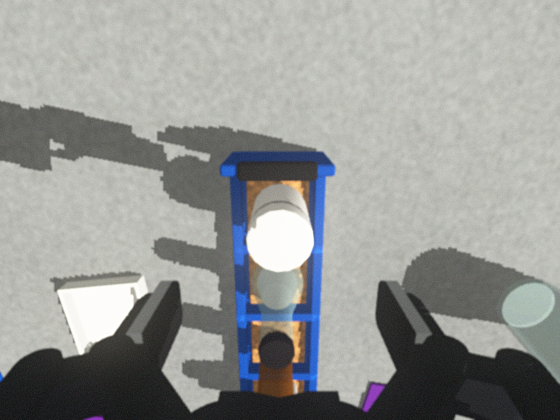

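The jar lid at (280,233) is centred between the fingers. Descending, then gripping.

Emit:
{"api": "carry_out", "payload": {
  "increments": [
    [[0,0,0.06,0,0,0],[0.001,0,0.12,0,0,0],[0.001,0,0.18,0,0,0],[0.002,0,0.22,0,0,0],[0.002,0,0.232,0,0,0]]
  ]
}}

```text
clock: 5.17
eef_pos: [451.1, 131.6, 55.2]
tcp_rot: [-3.141, -0.003, -3.0]
contact_force: [-0.9, 0.6, 0.5]
opening: 1.0
```

```bash
python3 plan.py 453.2 132.3 58 188.1
```

```text
pos [453.1 132.1  58. ] rpy [ 1.7999e+02  5.0000e-02 -1.7191e+02] t 5.37 open 1.0 F [0.2 0.2 0.7]
-> dist 0 ang 0.1 full row: [-0.0004, 0.0003, 0.0, 0.0001, 0.0009, -0.0002]
```

Emit:
{"api": "carry_out", "payload": {
  "increments": [
    [[0,0,0,0,0,0],[0,0,0,0,0,0],[0,0,0,0,0,0],[0,0,0,0,0,0],[0,0,0,0,0,0]]
  ],
  "hand": 1,
  "squeeze": 40
}}

```text
clock: 5.78
eef_pos: [452.9, 132.1, 58.0]
tcp_rot: [3.142, 0.001, -3.0]
contact_force: [-0.6, -0.5, 6.5]
opening: 0.484
```

```bash
python3 plan.py 453.2 132.3 58 188.1
```

```text
pos [452.9 132.1  58. ] rpy [ 1.7999e+02  6.0000e-02 -1.7191e+02] t 5.98 open 0.482 F [-1.6 -1.2  7.7]
-> dist 0 ang 0.1 full row: [-0.0008, 0.0004, -0.0, 0.0001, 0.001, -0.0001]
```

Opening 0.482 × 85 = 41 mm, so the jar is held. Lifting.

Emit:
{"api": "carry_out", "payload": {
  "increments": [
    [[0,0,-0.015,0,0,0],[0,0,-0.06,0,0,0],[0,0,-0.13,0,0,0],[0,0,-0.2,0,0,0],[0,0,-0.25,0,0,0]]
  ]
}}

```text
clock: 6.4
eef_pos: [452.7, 132.1, 159.6]
tcp_rot: [3.141, 0.001, -3.0]
contact_force: [0.7, 0.6, -0.8]
opening: 0.488
```

```bash
python3 plan.py 667 -154 165 196
python3 - <<'E'
from h import *
f=optics.grab_frame("top"); rack(f,(350,-290),(750,-90))
f=optics.grab_frame("wrist"); save(f,"w3.png")
E
```

```text
pos [452.5 132.  157.6] rpy [ 1.7999e+02  7.0000e-02 -1.7191e+02] t 6.6 open 0.488 F [-0.5  0.7 -1.9]
-> dist 358 ang 7.9 full row: [-0.4303, -0.7833, -0.0182, 0.0001, 0.0011, -0.1318]
n 1234 rim 1111 z 17.815048093363522 ((574.6454467773438, -180.10316467285156), (265.5085754394531, 73.01605224609375), 16.018815994262695) plate 23 [ 443.80753402 -214.17715839   59.21405445] 59.45031411691141
```

View pics/w3.png

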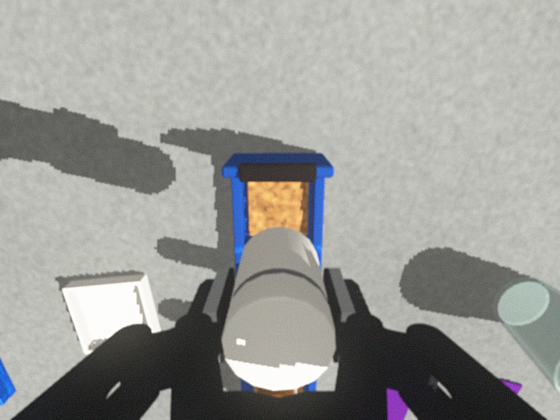

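The jar is held upright at (278,310), and its compartment is empty at (278,205). Transit to the empty rack.

Emit:
{"api": "carry_out", "payload": {
  "increments": [
    [[-0.025,-0.045,-0.01,0,0,-0.008],[-0.065,-0.12,-0.018,0,0,-0.02],[-0.11,-0.2,-0.018,0,0,-0.034],[-0.155,-0.28,-0.018,0,0,-0.048],[-0.195,-0.355,-0.018,0,0,-0.06]]
  ]
}}

```text
clock: 7.12
eef_pos: [549.9, 0.8, 162.9]
tcp_rot: [3.141, -0.002, -2.937]
contact_force: [0.5, 0.8, -1.2]
opening: 0.482
```

```bash
python3 plan.py 667 -154 165 196
```

```text
pos [548.9   1.7 162.7] rpy [ 179.95   -0.18 -168.43] t 7.32 open 0.481 F [ 0.9 -0.2 -1.6]
-> dist 195 ang 4.4 full row: [-0.2112, -0.4405, -0.0067, 0.0009, -0.0029, -0.0738]
```

Emit:
{"api": "carry_out", "payload": {
  "increments": [
    [[-0.03,-0.06,-0.005,0,0,-0.012],[-0.08,-0.165,-0.006,0,0,-0.03],[-0.13,-0.27,-0.006,0,-0.001,-0.046],[-0.175,-0.365,-0.006,0,-0.002,-0.062],[-0.211,-0.44,-0.006,0.001,-0.003,-0.074]]
  ]
}}

```text
clock: 7.73
eef_pos: [666.8, -151.4, 165.8]
tcp_rot: [3.141, 0.001, -2.858]
contact_force: [0.9, 0.2, -0.2]
opening: 0.477
```

```bash
python3 plan.py 667 -154 165 196; python3 look.py w4.png
```

```text
pos [ 666.  -150.9  165.2] rpy [ 1.7996e+02  4.0000e-02 -1.6391e+02] t 7.93 open 0.481 F [-0.7  0.  -0.9]
-> dist 3 ang 0.1 full row: [-0.0002, -0.0081, 0.0005, 0.0006, 0.0006, 0.0014]
cam [ 586.7 -174.   285.6] t 7.9833 [ 665.6 -150.1  165.4]
jar_mid 0.9 [ 670.5 -153.7  150.7] [270.1 299.1]
  trace 0.81 14314 ztop 185.83619160921032 top rect ((666.7356567382812, -150.72586059570312), (41.86271286010742, 41.01721954345703), 17.689096450805664) mean [ 664.9 -151.4  184.8]
n 85 rim 0 z 0 ((0.0, 0.0), (0.0, 0.0), 0.0) plate 0 None None
n 9383 rim 7018 z 17.711347752585464 ((612.6503295898438, -170.1610870361328), (183.1110076904297, 72.80078887939453), 15.931862831115723) plate 0 None None
```

View pics/w4.png

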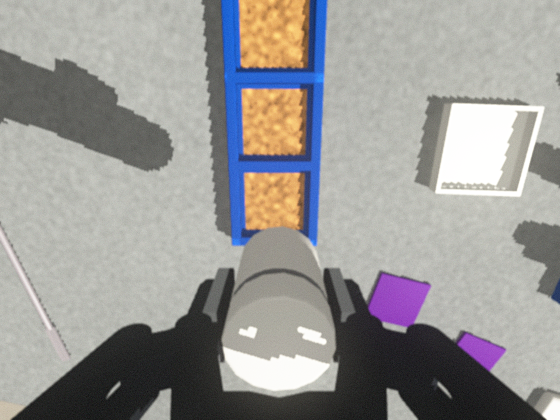

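Last compartment at (272,200), with its far rim at (275,240). Fitting that rim puts the compartment centre near (666,-154.6). Lowering the jar there.

```bash
python3 plan.py 666 -154.6 59.5 196
```

```text
pos [ 666.9 -151.4  166.9] rpy [-179.93    0.18 -163.86] t 8.58 open 0.48 F [-1.1  0.5 -1.2]
-> dist 107 ang 0.2 full row: [0.0053, -0.0066, 0.2686, -0.0012, 0.003, 0.0023]
```

Emit:
{"api": "carry_out", "payload": {
  "increments": [
    [[0.004,-0.007,0.02,0,0,0.002],[0.004,-0.007,0.09,0,0,0.002],[0.004,-0.007,0.16,0,0,0.002],[0.004,-0.007,0.21,0,0,0.002],[0.004,-0.007,0.235,0,0,0.002]]
  ]
}}

```text
clock: 9.0
eef_pos: [664.5, -154.5, 69.3]
tcp_rot: [3.141, -0.001, -2.862]
contact_force: [-0.5, 0.7, -1.8]
opening: 0.482
```

```bash
python3 plan.py 666 -154.6 59 196; python3 look.py w5.png
```

```text
pos [ 667.  -154.9   73.4] rpy [-179.91    0.21 -164.  ] t 9.2 open 0.484 F [-0.3  0.8 -0.4]
-> dist 14 ang 0.2 full row: [0.0023, 0.0015, 0.0361, -0.0014, 0.0035, 0.0]
cam [ 587.2 -177.7  193.6] t 9.25 [ 667.5 -155.    74.1]
jar_mid 0.86 [ 666.6 -159.5   60.1] [269.2 290.5]
  trace 0.7 14222 ztop 93.99813223416238 top rect ((667.5897827148438, -155.0531463623047), (41.37279510498047, 41.254764556884766), 45.8476448059082) mean [ 665.8 -155.3   93. ]
flask_mid 0.29 [ 574.9 -184.9   -2.9] [272.4  71.1]
n 0 rim 0 z 0 ((0.0, 0.0), (0.0, 0.0), 0.0) plate 0 None None
n 17575 rim 12771 z 17.689017270069172 ((611.7454223632812, -170.25205993652344), (137.494873046875, 72.94847106933594), 15.952799797058105) plate 12 [ 665.6 -177.    54.4] 53.808823778614155
```

View pics/w5.png

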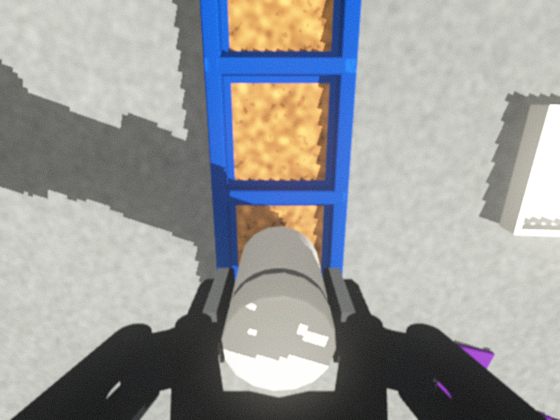

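The jar sits over the last compartment, and its lid top is 15 mm above the standing height. Lowering the last 15 mm.

Emit:
{"api": "carry_out", "payload": {
  "increments": [
    [[0,0.001,0.008,0,0,0],[0,0.001,0.018,0,0.001,0],[0,0.001,0.028,0,0.002,0],[0,0.001,0.036,0,0.003,0],[0,0.001,0.037,-0.001,0.003,0]]
  ]
}}

```text
clock: 10.07
eef_pos: [666.3, -154.2, 58.1]
tcp_rot: [3.141, -0.001, -2.862]
contact_force: [-2.8, 0.2, 10.0]
opening: 0.482
```

```bash
python3 plan.py 666 -154.6 58 196
```

```text
pos [ 666.3 -154.2   58.1] rpy [ 1.7999e+02 -2.0000e-02 -1.6399e+02] t 10.27 open 0.483 F [-2.5  1.2  5. ]
-> dist 1 ang 0.0 full row: [0.0011, -0.0006, 0.0003, 0.0001, -0.0004, 0.0002]
```

Contact is felt (about 5 N upward), so the jar is seated. Releasing.

Emit:
{"api": "carry_out", "payload": {
  "increments": [
    [[0,0,0,0,0,0],[0,0,0,0,0,0],[0,0,0,0,0,0],[0,0,0,0,0,0],[0,0,0,0,0,0]]
  ],
  "hand": 0
}}

```text
clock: 10.68
eef_pos: [666.5, -154.3, 57.9]
tcp_rot: [-3.141, -0.0, -2.862]
contact_force: [-0.1, -0.2, 0.9]
opening: 0.999
```

Emit:
{"api": "carry_out", "payload": {
  "increments": [
    [[0,0,-0.02,0,0,0],[0,0,-0.08,0,0,0],[0,0,-0.16,0,0,0],[0,0,-0.24,0,0,0],[0,0,-0.31,0,0,0]]
  ]
}}

```text
clock: 11.1
eef_pos: [666.7, -154.3, 184.6]
tcp_rot: [-3.141, 0.001, -2.862]
contact_force: [0.8, -0.9, 1.1]
opening: 1.0
```

```bash
python3 plan.py 519.2 140 190 188.1; python3 look.py w6.png
```

```text
pos [ 666.9 -154.4  183.5] rpy [-1.7993e+02  1.1000e-01 -1.6399e+02] t 11.3 open 1.004 F [-0.6 -0.3 -0.7]
-> dist 329 ang 7.9 full row: [0.1519, 0.8092, -0.0176, -0.001, 0.0019, 0.1319]
cam [ 587.3 -177.2  303.8] t 11.35 [ 666.1 -154.2  182. ]
jar_mid 0.87 [ 667.  -155.    42.4] [278.  207.8]
  trace 0.78 3408 ztop 78.97786126721094 top rect ((666.7543334960938, -154.02792358398438), (40.73069763183594, 40.536739349365234), 3.7609565258026123) mean [ 666.  -154.3   77.7]
square_bottle_mid 0.33 [ 668.3 -154.5   41.2] [278.2 209. ]
n 434 rim 111 z 15.448919579521863 ((677.80078125, 126.382080078125), (20.623973846435547, 5.4505510330200195), 24.137948989868164) plate 0 None None
n 8300 rim 6281 z 17.67898563580413 ((610.7052612304688, -170.6810302734375), (186.80137634277344, 72.82942962646484), 15.894401550292969) plate 0 None None
```

View pics/w6.png

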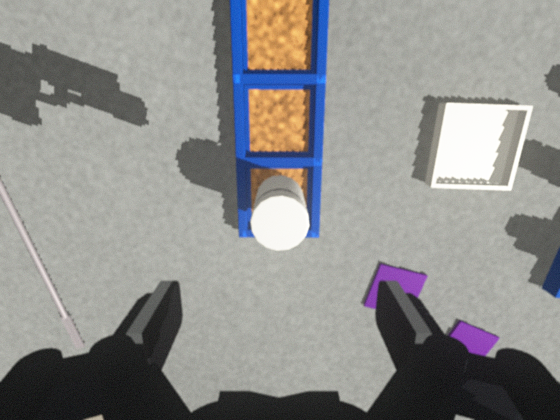

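The jar stands at (280,215), centred at (666,-154). Back for the flask.

Emit:
{"api": "carry_out", "payload": {
  "increments": [
    [[0.015,0.08,-0.005,0,0,0.013],[0.032,0.17,-0.018,0,0,0.028],[0.049,0.26,-0.018,0,0,0.042],[0.066,0.35,-0.018,0,0,0.057],[0.083,0.44,-0.018,0,0,0.072]]
  ]
}}

```text
clock: 12.17
eef_pos: [585.1, 6.9, 189.2]
tcp_rot: [-3.142, 0.0, -2.939]
contact_force: [0.3, 1.5, -0.2]
opening: 0.999
```

```bash
python3 plan.py 519.2 140 190 188.1
```

```text
pos [585.9   6.5 189.4] rpy [-1.7998e+02  2.0000e-02 -1.6819e+02] t 12.37 open 1.001 F [-0.5 -0.7 -0.6]
-> dist 149 ang 3.7 full row: [0.095, 0.3608, -0.0016, -0.0004, 0.0003, 0.0619]
```

Emit:
{"api": "carry_out", "payload": {
  "increments": [
    [[0.024,0.09,-0.001,0,0,0.015],[0.048,0.18,-0.001,0,0,0.031],[0.072,0.27,-0.001,0,0,0.046],[0.095,0.361,-0.001,0,0,0.062],[0.095,0.361,-0.001,0,0,0.062]]
  ]
}}

```text
clock: 12.78
eef_pos: [517.9, 142.8, 189.5]
tcp_rot: [3.14, -0.001, -3.002]
contact_force: [0.3, 0.7, -0.2]
opening: 0.998
```

```bash
python3 plan.py 519.2 140 76 188.1; python3 look.py w7.png
```

```text
pos [520.6 138.5 189.7] rpy [-1.7997e+02  4.0000e-02 -1.7205e+02] t 12.98 open 0.997 F [-0.2 -0.5 -0.2]
-> dist 114 ang 0.2 full row: [0.003, 0.0043, 0.2842, -0.0005, 0.0006, -0.0026]
cam [438.8 127.  310.1] t 13.0333 [520.5 138.3 189.6]
vial_mid 0.93 [586.1 147.4  55.9] [278.5 285.3]
  trace 0.93 2402 ztop 103.53821922352151 top rect ((581.6203002929688, 147.4423065185547), (22.900598526000977, 21.675920486450195), 54.28575134277344) mean [581.4 147.3 102.5]
flask_mid 0.74 [519.6 138.4  53. ] [278.8 208.6]
  trace 0.74 2715 ztop 100.71700774757028 top rect ((519.366943359375, 139.8655242919922), (21.843704223632812, 21.96584701538086), 77.34573364257812) mean [519.  139.7  99.6]
square_bottle_mid 0.95 [646.3 157.4  48.1] [280.2 339.1]
square_bottle_mid 0.57 [518.9 137.4  54.2] [277.7 208.1]
  trace 0.69 2004 ztop 88.34658138783112 top rect ((620.9392700195312, 155.270263671875), (71.8695297241211, 22.982627868652344), 9.680525779724121) mean [643.1 158.9  87.4]
n 9739 rim 6995 z 17.64033192033352 ((549.6519165039062, 144.9370574951172), (267.4780578613281, 72.81194305419922), 8.153365135192871) plate 446 [417.  124.9  60.1] 59.55679286695256
n 977 rim 414 z 16.870102114244766 ((670.786865234375, -122.05345153808594), (47.09613800048828, 16.250669479370117), 12.824090957641602) plate 0 None None
```

View pics/w7.png

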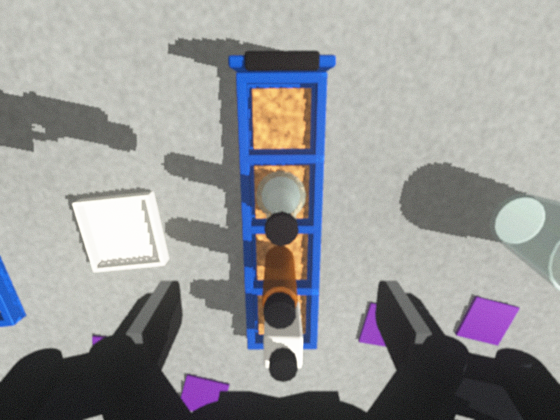

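Flask stopper at (282,228) and vial cap at (280,308). Flask axis measured at (519.2,139.8). Descending.

Emit:
{"api": "carry_out", "payload": {
  "increments": [
    [[0.003,0.004,0.07,0,0,-0.002],[0.003,0.004,0.14,0,0,-0.002],[0.003,0.004,0.21,0,0,-0.002],[0.003,0.004,0.265,0,0,-0.002],[0.003,0.004,0.284,0,0,-0.002]]
  ]
}}

```text
clock: 13.85
eef_pos: [516.3, 140.3, 73.1]
tcp_rot: [-3.141, -0.004, -3.0]
contact_force: [-0.6, -0.8, 0.1]
opening: 1.0
```

```bash
python3 plan.py 519.2 139.9 76 188.1
```

```text
pos [518.8 141.   76.9] rpy [-1.8000e+02  6.0000e-02 -1.7191e+02] t 14.05 open 1.0 F [ 0.1  0.4 -0.6]
-> dist 2 ang 0.1 full row: [-0.0006, -0.0029, 0.0023, -0.0, 0.0009, -0.0001]
```

Emit:
{"api": "carry_out", "payload": {
  "increments": [
    [[0,-0.002,0.001,0,0,0],[0,-0.002,0.001,0,0,0],[0,-0.002,0.001,0,0,0],[0,-0.002,0.001,0,0,0],[0,-0.002,0.001,0,0,0]]
  ],
  "hand": 1,
  "squeeze": 40
}}

```text
clock: 14.47
eef_pos: [518.5, 140.1, 76.1]
tcp_rot: [-3.142, 0.001, -3.0]
contact_force: [0.3, -0.5, -0.1]
opening: 0.3
```

```bash
python3 plan.py 519.2 139.9 76 188.1
```

```text
pos [518.5 140.   76.1] rpy [-1.7999e+02  3.0000e-02 -1.7191e+02] t 14.67 open 0.251 F [-0.9 -1.2  5.8]
-> dist 1 ang 0.0 full row: [-0.0017, -0.0006, 0.0002, -0.0002, 0.0005, -0.0002]
```

Opening is 21.3 mm, matching the neck. Lifting.

Emit:
{"api": "carry_out", "payload": {
  "increments": [
    [[0,0,-0.015,0,0,0],[0,0,-0.06,0,0,0],[0,0,-0.13,0,0,0],[0,0,-0.21,0,0,0],[0,0,-0.27,0,0,0]]
  ]
}}

```text
clock: 15.08
eef_pos: [518.3, 140.2, 185.8]
tcp_rot: [3.142, 0.001, -3.0]
contact_force: [-0.0, 0.1, -0.6]
opening: 0.247
```

```bash
python3 plan.py 603.7 -172.6 190 196
```

```text
pos [518.3 140.1 184.1] rpy [ 1.8000e+02  6.0000e-02 -1.7191e+02] t 15.28 open 0.249 F [-1.1 -0.4 -1.1]
-> dist 324 ang 7.9 full row: [-0.1014, -0.8041, -0.0148, -0.0, 0.0011, -0.1318]
```

Emit:
{"api": "carry_out", "payload": {
  "increments": [
    [[-0.007,-0.05,-0.008,0,0,-0.008],[-0.016,-0.125,-0.014,0,0,-0.02],[-0.026,-0.21,-0.014,0,0,-0.035],[-0.036,-0.29,-0.014,0,0,-0.048],[-0.046,-0.365,-0.014,0,0,-0.06]]
  ]
}}

```text
clock: 15.7
eef_pos: [556.1, -3.4, 187.5]
tcp_rot: [3.141, -0.003, -2.936]
contact_force: [1.0, 0.4, -0.4]
opening: 0.252
```

```bash
python3 plan.py 603.7 -172.6 190 196
```

```text
pos [556.   -2.5 187.5] rpy [ 1.7996e+02 -1.7000e-01 -1.6843e+02] t 15.9 open 0.247 F [-0.5 -0.  -0.8]
-> dist 177 ang 4.4 full row: [-0.0316, -0.4406, -0.0066, 0.0009, -0.0028, -0.0739]
```

Emit:
{"api": "carry_out", "payload": {
  "increments": [
    [[-0.005,-0.06,-0.005,0,0,-0.01],[-0.012,-0.16,-0.006,0,0,-0.027],[-0.019,-0.265,-0.006,0,-0.001,-0.044],[-0.026,-0.36,-0.006,0,-0.002,-0.06],[-0.031,-0.44,-0.006,0.001,-0.003,-0.074]]
  ]
}}

```text
clock: 16.32
eef_pos: [604.9, -172.5, 190.7]
tcp_rot: [-3.141, 0.002, -2.858]
contact_force: [0.1, 0.1, 0.4]
opening: 0.245
```

```bash
python3 look.py w8.png;python3 plan.py 603.7 -172.6 92 196
```

```text
cam [ 525.4 -195.6  311. ] t 16.3667 [ 606.4 -177.2  190.9]
flask_mid 0.57 [ 605.3 -175.8  166.3] [271.8 280.3]
  trace 0.9 9367 ztop 215.01419491289727 top rect ((605.9588012695312, -172.29788208007812), (22.094051361083984, 23.105207443237305), 84.96956634521484) mean [ 604.6 -172.7  214. ]
n 1707 rim 855 z 17.009961839127985 ((645.0155639648438, 136.528076171875), (81.40064239501953, 32.70633316040039), 8.145421028137207) plate 0 None None
n 8210 rim 6086 z 17.695301265604655 ((562.8787231445312, -184.5043487548828), (221.40829467773438, 72.89613342285156), 15.725658416748047) plate 19 [ 595.  -168.5  126.7] 126.11615189462186
pos [ 604.8 -171.1  191.8] rpy [-179.92    0.18 -163.83] t 16.97 open 0.252 F [-0.2 -0.1 -1.1]
-> dist 100 ang 0.3 full row: [0.0045, -0.0025, 0.2495, -0.0013, 0.0031, 0.0029]
```

View pics/w8.png

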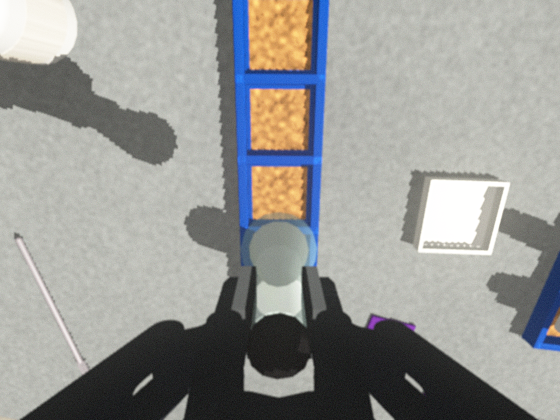

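The target compartment is at (277,190), with the jar behind the flask around (280,250). Lowering the flask.

Emit:
{"api": "carry_out", "payload": {
  "increments": [
    [[0.002,-0.003,0.02,0,0,0.002],[0.004,-0.003,0.09,-0.001,0.002,0.003],[0.004,-0.003,0.16,-0.001,0.003,0.003],[0.004,-0.003,0.22,-0.001,0.003,0.003],[0.004,-0.003,0.25,-0.001,0.003,0.003]]
  ]
}}

```text
clock: 17.38
eef_pos: [602.0, -172.9, 88.2]
tcp_rot: [3.14, -0.004, -2.863]
contact_force: [-0.2, 0.6, -0.1]
opening: 0.248
```

```bash
python3 look.py w9.png;python3 plan.py 603.7 -172.6 76 196
```

```text
cam [ 523.2 -195.8  209. ] t 17.4333 [ 601.4 -172.7   87.1]
jar_mid 0.22 [ 575.1 -185.9    0.1] [270.3 189.3]
  trace 0.74 1472 ztop 78.55972427075095 top rect ((626.9122314453125, -171.9868927001953), (67.88551330566406, 31.500722885131836), 27.352947235107422) mean [ 649.7 -159.1   78.2]
flask_mid 0.56 [ 604.9 -176.1   68.1] [270.4 289.7]
flask_mid 0.36 [ 574.1 -184.    -0.9] [273.6 188.3]
  trace 0.72 1538 ztop 111.06307726767466 top rect ((602.7315063476562, -174.53982543945312), (22.191116333007812, 24.31081771850586), 31.074718475341797) mean [ 603.4 -171.2  120.1]
n 0 rim 0 z 0 ((0.0, 0.0), (0.0, 0.0), 0.0) plate 0 None None
n 15974 rim 11432 z 17.695855449995 ((553.0719604492188, -187.244140625), (158.741455078125, 72.85213470458984), 15.759218215942383) plate 194 [ 594.8 -177.4   86. ] 87.87579234464862
pos [ 604.1 -173.4   92.1] rpy [-1.7996e+02  3.0000e-02 -1.6405e+02] t 18.03 open 0.248 F [ 0.4 -0.3 -0.8]
-> dist 16 ang 0.1 full row: [0.0005, 0.0023, 0.0404, -0.0006, 0.0005, -0.0008]
```

View pics/w9.png

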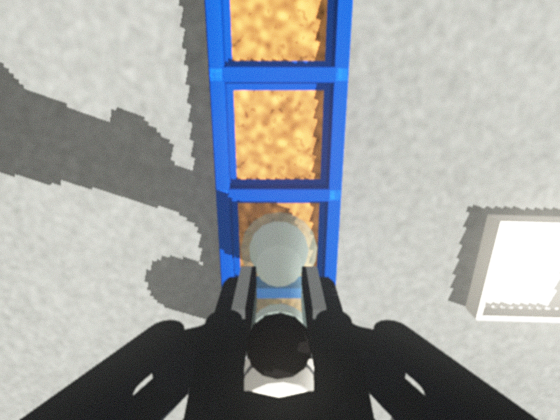

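The flask foot at (278,245) is inside its compartment, between the dividers at rows 190 and 292. Final lowering.

Emit:
{"api": "carry_out", "payload": {
  "increments": [
    [[0,0.002,0.008,0,0,0],[0,0.002,0.019,0,0,0],[0,0.002,0.03,0,0,-0.001],[0,0.002,0.038,0,0,-0.001],[0,0.002,0.04,0,0,-0.001]]
  ]
}}

```text
clock: 18.45
eef_pos: [603.5, -172.5, 76.1]
tcp_rot: [3.141, -0.001, -2.862]
contact_force: [-6.1, 1.7, 19.0]
opening: 0.246
```

```bash
python3 plan.py 603.7 -172.6 76 196
```

```text
pos [ 603.5 -172.5   76.1] rpy [ 1.7999e+02 -3.0000e-02 -1.6399e+02] t 18.65 open 0.247 F [-4.1  0.6  9.6]
-> dist 0 ang 0.0 full row: [-0.0005, -0.0003, 0.0003, 0.0001, -0.0006, 0.0002]
```

Seated (about 10 N). Releasing and rising.

Emit:
{"api": "carry_out", "payload": {
  "increments": [
    [[0,0,0,0,0,0],[0,0,0,0,0,0],[0,0,0,0,0,0],[0,0,0,0,0,0],[0,0,0,0,0,0]]
  ],
  "hand": 0
}}

```text
clock: 19.07
eef_pos: [603.6, -172.6, 75.4]
tcp_rot: [-3.142, -0.0, -2.862]
contact_force: [0.5, 0.2, 0.6]
opening: 0.94
```

Emit:
{"api": "carry_out", "payload": {
  "increments": [
    [[0,0,-0.02,0,0,0],[0,0,-0.08,0,0,0],[0,0,-0.16,0,0,0],[0,0,-0.24,0,0,0],[0,0,-0.29,0,0,0]]
  ]
}}

```text
clock: 19.48
eef_pos: [604.8, -172.9, 195.4]
tcp_rot: [-3.14, 0.003, -2.862]
contact_force: [0.9, -0.6, 1.4]
opening: 0.999
```

```bash
python3 look.py w10.png; python3 plan.py 581.8 147.5 190 188.1
```

```text
cam [ 525.  -195.6  315.6] t 19.5333 [ 606.4 -173.3  198.8]
jar_mid 0.75 [ 667.4 -156.5   42.7] [277.2 272.6]
jar_mid 0.24 [ 518.1 -400.1   -0.6] [41.8 17.7]
  trace 0.89 3205 ztop 78.88047881018716 top rect ((649.5203857421875, -154.32522583007812), (74.7877426147461, 40.80582046508789), 0.9346415400505066) mean [ 665.6 -154.4   77.7]
vial_mid 0.16 [ 668.4 -156.1   44.1] [277.3 274.5]
flask_mid 0.58 [ 601.2 -174.3   52.5] [278.4 202.6]
  trace 0.84 2545 ztop 100.70198476846525 top rect ((604.265380859375, -172.51510620117188), (21.522274017333984, 21.717758178710938), 59.70112991333008) mean [ 603.7 -172.6   99.6]
  trace 0.47 4948 ztop 82.95158589822526 top rect ((527.9115600585938, -369.1556701660156), (4.714965343475342, 25.14820671081543), 83.03021240234375) mean [ 525.6 -368.8   81.6]
n 1806 rim 909 z 17.03465552572473 ((641.7725830078125, 135.88876342773438), (89.21464538574219, 33.016685485839844), 9.484724998474121) plate 0 None None
n 9546 rim 7143 z 17.682863494522934 ((578.18798828125, -180.0218963623047), (254.44520568847656, 72.87348937988281), 15.84816837310791) plate 10 [ 605.1 -172.1   97.8] 98.26169944789214
pos [ 603.5 -172.5  191.1] rpy [ 1.7999e+02 -5.0000e-02 -1.6399e+02] t 20.13 open 1.001 F [-0.5  0.4 -0.1]
-> dist 321 ang 7.9 full row: [-0.1685, 0.7839, 0.0027, 0.0002, -0.0009, 0.1318]
```

View pics/w10.png

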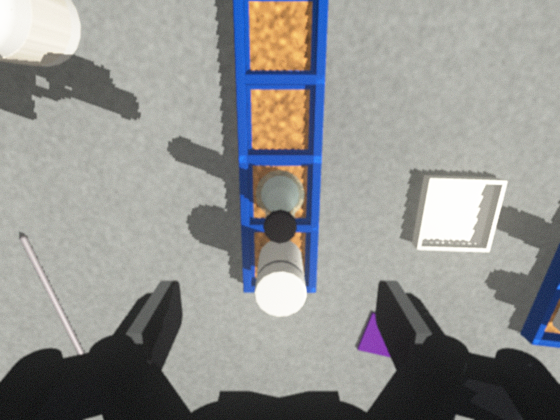

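The flask (280,195) and jar (280,275) both stand upright. Now the vial.

Emit:
{"api": "carry_out", "payload": {
  "increments": [
    [[-0.018,0.085,0.001,0,0,0.014],[-0.036,0.17,0.002,0,0,0.028],[-0.056,0.26,0.003,0,0,0.044],[-0.075,0.35,0.003,0,0,0.059],[-0.095,0.44,0.003,0,0,0.074]]
  ]
}}

```text
clock: 20.55
eef_pos: [591.3, 8.5, 190.3]
tcp_rot: [-3.141, -0.0, -2.941]
contact_force: [1.2, -0.1, -0.2]
opening: 1.001
```

```bash
python3 plan.py 581.8 147.5 190 188.1
```

```text
pos [591.6   8.  190.3] rpy [-1.7997e+02 -1.0000e-02 -1.6829e+02] t 20.75 open 1.006 F [-0.8  0.6 -0.6]
-> dist 140 ang 3.6 full row: [-0.0467, 0.3465, 0.0007, -0.0005, -0.0002, 0.0602]
```

Emit:
{"api": "carry_out", "payload": {
  "increments": [
    [[-0.012,0.09,0,0,0,0.015],[-0.024,0.18,0,0,0,0.03],[-0.036,0.27,0,0,0,0.046],[-0.047,0.346,0,0,0,0.06],[-0.047,0.346,0,0,0,0.06]]
  ]
}}

```text
clock: 21.17
eef_pos: [582.6, 149.7, 190.4]
tcp_rot: [3.14, 0.001, -3.002]
contact_force: [-0.5, 0.4, 0.6]
opening: 0.999
```

```bash
python3 look.py w11.png;python3 plan.py 581.8 147.5 66 188.1
```

```text
cam [500.8 137.9 310.8] t 21.2167 [582.6 147.5 190.3]
vial_mid 0.69 [583.8 145.8  53.4] [273.4 210.4]
vial_mid 0.54 [552.  141.7  -0.1] [274.4 158.9]
  trace 0.87 2047 ztop 103.82061517526351 top rect ((582.591796875, 147.25559997558594), (22.732892990112305, 22.508811950683594), 8.319449424743652) mean [582.1 147.4 102.6]
square_bottle_mid 0.58 [644.1 159.6  51. ] [280.  277.9]
  trace 0.95 2584 ztop 88.530326699137 top rect ((626.2495727539062, 150.0787353515625), (64.34628295898438, 22.931222915649414), 26.575654983520508) mean [643.4 159.1  87.6]
n 9965 rim 7378 z 17.68929246170896 ((556.3801879882812, 145.98057556152344), (254.5113067626953, 72.70191955566406), 8.199524879455566) plate 7 [583.3 142.8 101.2] 101.4135081492234
n 105 rim 0 z 0 ((0.0, 0.0), (0.0, 0.0), 0.0) plate 0 None None
pos [582.4 146.1 190.4] rpy [-179.98    0.   -172.05] t 21.82 open 1.0 F [ 0.5 -0.2  0.6]
-> dist 124 ang 0.1 full row: [0.001, 0.0037, 0.311, -0.0003, 0.0, -0.0025]
```

View pics/w11.png

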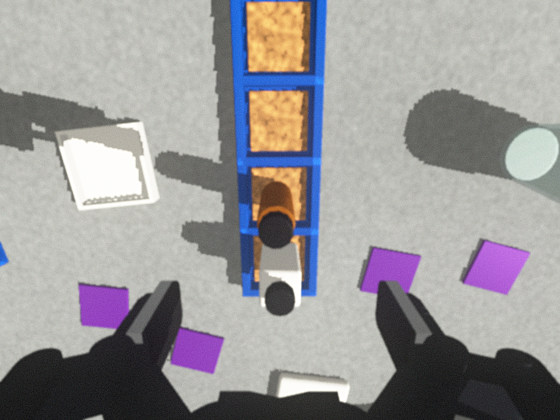

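The vial cap is at (276,230), axis (582,147.4). Descending.

Emit:
{"api": "carry_out", "payload": {
  "increments": [
    [[0.001,0.004,0.08,0,0,-0.002],[0.001,0.004,0.16,0,0,-0.002],[0.001,0.004,0.24,0,0,-0.002],[0.001,0.004,0.295,0,0,-0.002],[0.001,0.004,0.311,0,0,-0.002]]
  ]
}}

```text
clock: 22.23
eef_pos: [579.4, 147.4, 62.4]
tcp_rot: [-3.141, -0.005, -3.0]
contact_force: [-1.4, -1.0, 0.4]
opening: 0.997
```

```bash
python3 plan.py 582 147.5 66 188.1
```

```text
pos [582.7 148.2  67.2] rpy [-1.8000e+02  9.0000e-02 -1.7191e+02] t 22.43 open 1.0 F [-0.4 -0.   0.4]
-> dist 2 ang 0.1 full row: [0.0019, -0.0015, 0.0031, -0.0, 0.0015, -0.0001]
```

Emit:
{"api": "carry_out", "payload": {
  "increments": [
    [[0,0,0,0,0,0],[0,0,0,0,0,0],[0,0,0,0,0,0],[0,0,0,0,0,0],[0,0,0,0,0,0]]
  ],
  "hand": 1,
  "squeeze": 40
}}

```text
clock: 22.85
eef_pos: [582.0, 148.0, 66.6]
tcp_rot: [-3.141, 0.001, -3.0]
contact_force: [-0.2, -1.6, 8.8]
opening: 0.319
```

```bash
python3 plan.py 582 147.5 66 188.1
```

```text
pos [582.1 148.   66.6] rpy [-1.7999e+02  4.0000e-02 -1.7191e+02] t 23.05 open 0.316 F [-0.1 -0.6  5.7]
-> dist 1 ang 0.0 full row: [0.0004, -0.0011, 0.0016, -0.0002, 0.0007, -0.0001]
```

Emit:
{"api": "carry_out", "payload": {
  "increments": [
    [[0,0,-0.015,0,0,0],[0,0,-0.06,0,0,0],[0,0,-0.13,0,0,0],[0,0,-0.21,0,0,0],[0,0,-0.3,0,0,0]]
  ]
}}

```text
clock: 23.47
eef_pos: [580.6, 147.7, 186.3]
tcp_rot: [-3.141, -0.003, -3.0]
contact_force: [0.9, 0.3, -1.2]
opening: 0.32
```

```bash
python3 plan.py 541.2 -190.4 188 196
```

```text
pos [582.2 148.1 187.3] rpy [ 1.8000e+02  1.3000e-01 -1.7191e+02] t 23.67 open 0.315 F [-0.3 -0.6 -0.8]
-> dist 341 ang 7.9 full row: [0.2206, -0.8234, -0.0024, -0.0001, 0.0022, -0.1318]
```

Emit:
{"api": "carry_out", "payload": {
  "increments": [
    [[0.013,-0.05,-0.001,0,0,-0.008],[0.034,-0.125,-0.002,0,0,-0.02],[0.056,-0.21,-0.002,0,0.001,-0.034],[0.079,-0.295,-0.002,0,0.002,-0.047],[0.102,-0.38,-0.002,0,0.002,-0.06]]
  ]
}}

```text
clock: 24.08
eef_pos: [561.2, -9.5, 185.2]
tcp_rot: [3.141, -0.005, -2.936]
contact_force: [0.5, -0.9, -0.6]
opening: 0.312
```

```bash
python3 plan.py 541.2 -190.4 188 196
```

```text
pos [561.7  -9.1 185.5] rpy [ 179.97   -0.26 -168.45] t 24.28 open 0.319 F [0.4 0.4 0.3]
-> dist 183 ang 4.5 full row: [0.1412, -0.4339, -0.0059, 0.0007, -0.0043, -0.0741]
```

Emit:
{"api": "carry_out", "payload": {
  "increments": [
    [[0.02,-0.06,-0.005,0,0,-0.01],[0.052,-0.16,-0.006,0,-0.001,-0.027],[0.086,-0.265,-0.006,0,-0.002,-0.044],[0.117,-0.36,-0.006,0,-0.003,-0.06],[0.141,-0.434,-0.006,0.001,-0.004,-0.074]]
  ]
}}

```text
clock: 24.7
eef_pos: [542.3, -190.8, 188.6]
tcp_rot: [-3.141, 0.001, -2.858]
contact_force: [1.0, -0.0, 0.5]
opening: 0.317
```

```bash
python3 look.py w12.png;python3 plan.py 541.2 -190.4 84 196
```

```text
cam [ 463.  -213.9  309. ] t 24.75 [ 542.1 -195.2  188.7]
vial_mid 0.69 [ 544.4 -189.1  177.1] [281.1 300.8]
  trace 0.63 10087 ztop 225.45552635063183 top rect ((540.3931274414062, -191.4569549560547), (18.894908905029297, 23.24150276184082), 16.721572875976562) mean [ 539.5 -191.6  224.5]
square_bottle_mid 0.73 [ 574.  -183.3    2.2] [277.  226.1]
n 2457 rim 1312 z 17.061589118368495 ((634.785888671875, 123.97769165039062), (124.20795440673828, 42.87586975097656), 27.96538734436035) plate 0 None None
n 7950 rim 5639 z 17.640286658583396 ((524.8938598632812, -195.2217559814453), (170.19566345214844, 72.6475830078125), 15.899067878723145) plate 453 [ 445.4 -217.3   64.5] 59.58158137962325
pos [ 542.8 -189.1  189.4] rpy [-1.7993e+02  1.2000e-01 -1.6382e+02] t 25.35 open 0.312 F [ 0.  -0.4  0. ]
-> dist 105 ang 0.2 full row: [0.0054, -0.0017, 0.2635, -0.0012, 0.0019, 0.003]
```

View pics/w12.png

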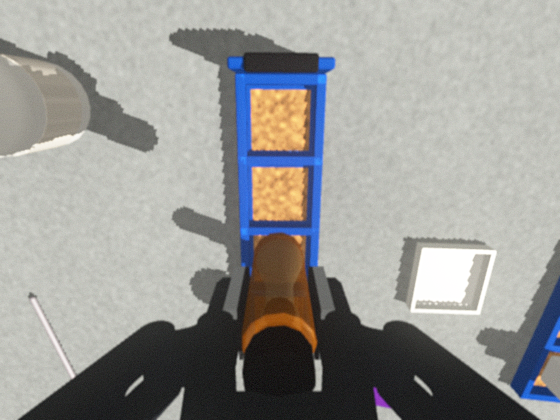

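The target compartment, second from the plate, is at (279,195); the near rim confirms the rack centre at (572.5,-181.5). Lowering the vial.

Emit:
{"api": "carry_out", "payload": {
  "increments": [
    [[0.003,-0.002,0.02,0,0,0.002],[0.005,-0.002,0.09,-0.001,0.001,0.003],[0.005,-0.002,0.17,-0.001,0.002,0.003],[0.005,-0.002,0.235,-0.001,0.002,0.003],[0.005,-0.002,0.264,-0.001,0.002,0.003]]
  ]
}}

```text
clock: 25.77
eef_pos: [539.1, -190.4, 80.2]
tcp_rot: [3.139, -0.004, -2.863]
contact_force: [-1.3, 0.2, -0.5]
opening: 0.313
```

```bash
python3 look.py w13.png;python3 plan.py 541.2 -190.4 66.6 196
```

```text
cam [ 460.3 -213.3  201. ] t 25.8167 [ 538.7 -190.2   79.5]
vial_mid 0.94 [ 542.6 -190.8   70.9] [275.6 305.3]
  trace 0.89 9947 ztop 117.03463050119444 top rect ((537.176025390625, -190.73101806640625), (19.135608673095703, 22.85101890563965), 7.910287857055664) mean [ 536.4 -191.2  116.1]
  trace 0.47 10154 ztop 117.0266569972162 top rect ((537.492431640625, -191.09632873535156), (19.17810821533203, 23.27814483642578), 17.299701690673828) mean [ 536.4 -191.2  116.1]
n 0 rim 0 z 0 ((0.0, 0.0), (0.0, 0.0), 0.0) plate 0 None None
n 15505 rim 10194 z 17.700502870498667 ((544.4779663085938, -189.69454956054688), (209.82493591308594, 72.79993438720703), 15.80709171295166) plate 1642 [ 449.3 -217.1   63.2] 59.69184015020937
pos [ 541.4 -191.2   84.2] rpy [-1.7996e+02  3.0000e-02 -1.6405e+02] t 26.42 open 0.319 F [-0.4  0.3 -1.3]
-> dist 18 ang 0.1 full row: [0.0, 0.002, 0.0441, -0.0006, 0.0005, -0.0008]
```

View pics/w13.png

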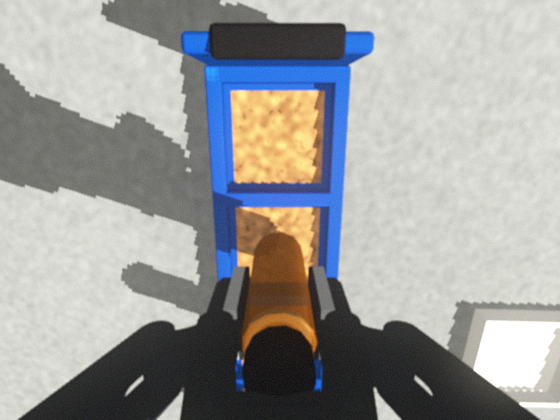

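The vial foot at (278,245) is over the compartment centre. Final lowering.

Emit:
{"api": "carry_out", "payload": {
  "increments": [
    [[0,0.002,0.01,0,0,0],[0,0.002,0.021,0,0,0],[0,0.002,0.032,0,0,-0.001],[0,0.002,0.04,0,0,-0.001],[0,0.002,0.043,0,0,-0.001]]
  ]
}}

```text
clock: 26.83
eef_pos: [540.9, -190.2, 66.5]
tcp_rot: [3.141, -0.001, -2.862]
contact_force: [-5.5, 1.6, 21.4]
opening: 0.314
```

```bash
python3 plan.py 541.2 -190.4 66.6 196
```

```text
pos [ 540.7 -190.2   66.6] rpy [ 1.7998e+02 -4.0000e-02 -1.6399e+02] t 27.03 open 0.318 F [-2.1  1.1  5.7]
-> dist 1 ang 0.0 full row: [-0.001, -0.0008, 0.0, 0.0003, -0.0007, 0.0002]
```

Seated. Releasing and rising.

Emit:
{"api": "carry_out", "payload": {
  "increments": [
    [[0,0,0,0,0,0],[0,0,0,0,0,0],[0,0,0,0,0,0],[0,0,0,0,0,0],[0,0,0,0,0,0]]
  ],
  "hand": 0
}}

```text
clock: 27.45
eef_pos: [541.0, -190.3, 66.4]
tcp_rot: [-3.142, -0.0, -2.862]
contact_force: [-0.7, 0.1, 0.2]
opening: 0.988
```

Emit:
{"api": "carry_out", "payload": {
  "increments": [
    [[0,0,-0.02,0,0,0],[0,0,-0.08,0,0,0],[0,0,-0.16,0,0,0],[0,0,-0.24,0,0,0],[0,0,-0.31,0,0,0]]
  ]
}}

```text
clock: 27.87
eef_pos: [541.1, -190.3, 193.0]
tcp_rot: [-3.141, 0.001, -2.862]
contact_force: [1.0, -0.1, 0.4]
opening: 1.001
```

```bash
python3 look.py w14.png; python3 plan.py 644.5 159 190 188.1
```

```text
cam [ 461.7 -213.1  313.4] t 27.9167 [ 543.7 -191.2  198.3]
  trace 0.73 2614 ztop 78.72215832665754 top rect ((648.5704345703125, -156.12222290039062), (77.673828125, 40.92430877685547), 5.942249298095703) mean [ 665.3 -154.5   77.6]
vial_mid 0.95 [ 545.5 -189.8   54.3] [277.8 214.2]
vial_mid 0.58 [ 667.5 -154.8   47.3] [277.9 339.9]
  trace 0.6 2071 ztop 103.81023110732781 top rect ((541.0615844726562, -190.2027587890625), (23.039976119995117, 22.31039810180664), 44.85263442993164) mean [ 540.8 -190.3  102.6]
flask_mid 0.62 [ 604.7 -173.8   54.1] [276.8 281.8]
  trace 0.92 2581 ztop 100.55765287658693 top rect ((582.010986328125, -178.78427124023438), (65.6056900024414, 21.332725524902344), 16.164506912231445) mean [ 602.6 -172.8   99.5]
  trace 0.7 320 ztop 33.27936004542479 top rect ((575.47509765625, 12.6004638671875), (299.8568115234375, 7.820747375488281), 62.30961990356445) mean [638.8 130.9  39.7]
n 1553 rim 745 z 16.980057675801902 ((598.0350341796875, 125.89593505859375), (78.7293701171875, 24.19090461730957), 8.408865928649902) plate 0 None None
n 9302 rim 6800 z 17.656730206128504 ((572.40869140625, -181.7377471923828), (267.8673400878906, 72.68439483642578), 15.880680084228516) plate 494 [ 459.4 -213.5   66.3] 59.80383899378475
pos [ 540.8 -190.2  190. ] rpy [ 1.7998e+02 -5.0000e-02 -1.6399e+02] t 28.52 open 0.999 F [ 0.5  0.2 -0.4]
-> dist 364 ang 7.9 full row: [-0.49, 0.7676, -0.0002, 0.0003, -0.0009, 0.1318]
```

View pics/w14.png

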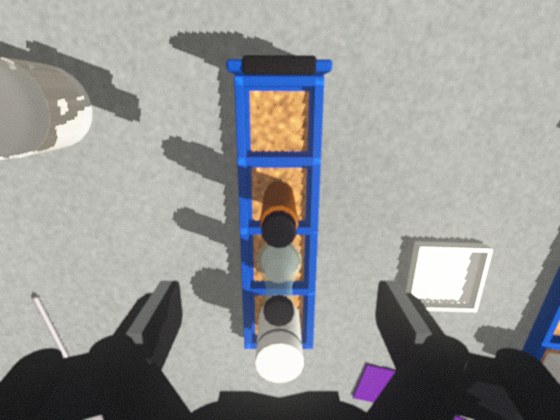

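Vial (280,200), flask (280,265) and jar (280,350) all stand in a row. The full rim fit gives rack centre (572.4,-181.7), 15.9°. Bottle next.

Emit:
{"api": "carry_out", "payload": {
  "increments": [
    [[-0.05,0.078,0,0,0,0.013],[-0.1,0.155,0,0,0,0.026],[-0.15,0.235,0,0,0,0.04],[-0.2,0.313,0,0,0,0.053],[-0.26,0.407,0,0,0,0.068]]
  ]
}}

```text
clock: 28.93
eef_pos: [595.3, -6.8, 190.4]
tcp_rot: [-3.141, -0.0, -2.935]
contact_force: [0.6, -0.2, 0.3]
opening: 1.0
```

```bash
python3 plan.py 644.5 159 190 188.1
```

```text
pos [595.2  -6.9 190.2] rpy [-1.7999e+02 -4.0000e-02 -1.6791e+02] t 29.13 open 1.003 F [ 1.  -0.2  0.1]
-> dist 173 ang 4.0 full row: [-0.2073, 0.3796, 0.0002, -0.0003, -0.0007, 0.0665]
```

Emit:
{"api": "carry_out", "payload": {
  "increments": [
    [[-0.05,0.09,0,0,0,0.016],[-0.1,0.18,0,0,0,0.032],[-0.15,0.275,0,0,0,0.048],[-0.207,0.38,0,0,0,0.066],[-0.207,0.38,0,0,0,0.066]]
  ]
}}

```text
clock: 29.55
eef_pos: [646.3, 161.7, 190.5]
tcp_rot: [3.14, 0.002, -3.002]
contact_force: [-1.0, -0.9, -0.1]
opening: 0.998
```

```bash
cat > body.py <<'E'
from h import *
f=optics.grab_frame("wrist"); save(f,"w15b.png"); P=cloud(f)
# white shoulder (z 64..70) near bottle
m=(P[...,2]>63)&(P[...,2]<71)&(abs(P[...,0]-646)<35)&(abs(P[...,1]-159)<35)&(f["img"].min(-1)>110)
Q=P[m]; print(m.sum(),np.median(Q[:,2]),cv2.minAreaRect(Q[:,:2].astype(np.float32)))
E
python3 look.py w15.png; python3 body.py; python3 plan.py 644.5 159 58 188.1
```

```text
cam [564.4 149.9 310.8] t 29.6 [645.8 160.5 190.3]
vial_mid 0.62 [516.3 140.    5.1] [274.   34.9]
square_bottle_mid 0.92 [645.9 160.5  49.3] [277.  207.2]
  trace 0.65 2573 ztop 88.740461735923 top rect ((644.8485717773438, 159.28797912597656), (22.659074783325195, 22.926088333129883), 19.416555404663086) mean [644.4 159.2  87.6]
n 8363 rim 6185 z 17.69291236954894 ((588.6578979492188, 150.5618438720703), (189.70201110839844, 72.75048065185547), 8.143706321716309) plate 0 None None
n 0 rim 0 z 0 ((0.0, 0.0), (0.0, 0.0), 0.0) plate 0 None None
983 67.40465793300429 ((644.8626708984375, 159.53692626953125), (34.037513732910156, 33.287864685058594), 7.116303443908691)
pos [644.8 157.6 190.6] rpy [-179.99    0.   -172.05] t 30.25 open 1.002 F [-0.3  0.9  0.2]
-> dist 133 ang 0.1 full row: [0.0003, 0.0036, 0.3315, -0.0002, 0.0, -0.0024]
```

View pics/w15.png

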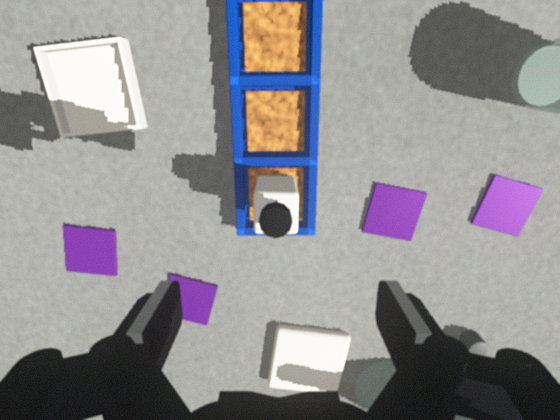

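The bottle at (277,205) has shoulder centre (644.9,159.4) and yaw 7.1°, so it's nearly square to the jaws. Descending.

Emit:
{"api": "carry_out", "payload": {
  "increments": [
    [[0,0.003,0.085,0,0,0.005],[0,0.0045,0.17,0,0,0.01],[0,0.0045,0.255,0,0,0.01],[0,0.0045,0.315,0,0,0.01],[0,0.0045,0.331,0,0,0.01]]
  ]
}}

```text
clock: 30.67
eef_pos: [641.8, 159.0, 53.7]
tcp_rot: [-3.141, -0.006, -3.013]
contact_force: [-0.3, -0.6, -0.6]
opening: 0.998
```

```bash
python3 plan.py 644.8 159.4 58 187.4
```

```text
pos [645.6 160.   59.6] rpy [ 1.8000e+02  1.0000e-01 -1.7263e+02] t 30.87 open 1.002 F [-0.2 -0.2  0.5]
-> dist 2 ang 0.1 full row: [0.0022, -0.0011, 0.0039, 0.0, 0.0017, -0.0004]
```

Emit:
{"api": "carry_out", "payload": {
  "increments": [
    [[0,0,0,0,0,0],[0,0,0,0,0,0],[0,0,0,0,0,0],[0,0,0,0,0,0],[0,0,0,0,0,0]]
  ],
  "hand": 1,
  "squeeze": 40
}}

```text
clock: 31.28
eef_pos: [645.1, 159.8, 59.0]
tcp_rot: [-3.142, 0.001, -3.013]
contact_force: [-0.7, -0.2, 3.2]
opening: 0.393
```

```bash
python3 plan.py 644.8 159.4 58 187.4
```

```text
pos [645.1 159.8  59.1] rpy [-1.8000e+02  6.0000e-02 -1.7263e+02] t 31.48 open 0.396 F [-0.7 -0.7  5.8]
-> dist 1 ang 0.1 full row: [0.0008, -0.0008, 0.0027, -0.0, 0.0011, -0.0005]
```

33.7 mm, so the bottle is held. Lifting.

Emit:
{"api": "carry_out", "payload": {
  "increments": [
    [[0,0,-0.015,0,0,0],[0,0,-0.06,0,0,0],[0,0,-0.13,0,0,0],[0,0,-0.21,0,0,0],[0,0,-0.3,0,0,0]]
  ]
}}

```text
clock: 31.9
eef_pos: [643.5, 159.4, 178.3]
tcp_rot: [-3.141, -0.003, -3.013]
contact_force: [1.2, 0.4, -0.7]
opening: 0.389
```

```bash
python3 plan.py 478.6 -208.4 180 196
```

```text
pos [645.  159.8 179.5] rpy [ 1.8000e+02  1.3000e-01 -1.7263e+02] t 32.1 open 0.393 F [-1.3  0.9 -1.5]
-> dist 404 ang 8.6 full row: [0.5307, -0.8595, -0.0026, -0.0001, 0.0021, -0.1438]
```

Emit:
{"api": "carry_out", "payload": {
  "increments": [
    [[0.03,-0.048,0,0,0,-0.008],[0.075,-0.12,-0.002,0,0,-0.02],[0.125,-0.2,-0.002,0,0.001,-0.034],[0.175,-0.283,-0.002,0,0.002,-0.048],[0.225,-0.365,-0.002,0,0.002,-0.061]]
  ]
}}

```text
clock: 32.52
eef_pos: [571.9, 2.2, 177.1]
tcp_rot: [3.141, -0.005, -2.948]
contact_force: [0.7, -0.5, -0.2]
opening: 0.393
```

```bash
python3 plan.py 478.6 -208.4 180 196
```

```text
pos [573.    2.5 177.7] rpy [ 179.97   -0.25 -169.11] t 32.72 open 0.393 F [ 0.9  1.2 -1.2]
-> dist 231 ang 5.1 full row: [0.3314, -0.4732, -0.0045, 0.0007, -0.0041, -0.0851]
```

Emit:
{"api": "carry_out", "payload": {
  "increments": [
    [[0.045,-0.064,-0.004,0,0,-0.012],[0.11,-0.157,-0.004,0,-0.001,-0.028],[0.175,-0.25,-0.004,0,-0.002,-0.045],[0.23,-0.33,-0.004,0,-0.003,-0.06],[0.27,-0.386,-0.004,0.001,-0.004,-0.07]]
  ]
}}

```text
clock: 33.13
eef_pos: [496.9, -169.8, 180.1]
tcp_rot: [-3.141, 0.001, -2.874]
contact_force: [0.6, 0.1, -0.9]
opening: 0.392
```

```bash
python3 plan.py 478.6 -208.4 150 196
```

```text
pos [ 497.9 -168.6  180.3] rpy [-1.7998e+02  1.0000e-01 -1.6485e+02] t 33.33 open 0.392 F [-0.   0.9 -1.2]
-> dist 54 ang 0.9 full row: [0.0727, -0.0834, 0.0756, -0.0004, 0.0017, -0.0142]
```

Emit:
{"api": "carry_out", "payload": {
  "increments": [
    [[0.02,-0.023,0.005,0,0,-0.004],[0.05,-0.057,0.02,0,0.001,-0.01],[0.073,-0.083,0.05,0,0.002,-0.014],[0.073,-0.083,0.075,0,0.002,-0.014],[0.073,-0.083,0.075,0,0.002,-0.014]]
  ]
}}

```text
clock: 33.75
eef_pos: [477.8, -206.9, 148.6]
tcp_rot: [3.14, -0.002, -2.861]
contact_force: [0.1, 0.8, -1.1]
opening: 0.391
```

```bash
python3 look.py w16.png;python3 plan.py 478.6 -208.4 77 196
```

```text
cam [ 398.9 -230.   269.3] t 33.8 [ 478.3 -207.   149.5]
jar_mid 0.68 [ 514.6 -401.     0.1] [ 34.9 184.2]
vial_mid 0.56 [ 602.5 -175.4   53.5] [273.2 379.9]
flask_mid 0.64 [ 605.5 -171.5   53. ] [276.8 383.3]
  trace 0.48 218 ztop 76.76590190075417 top rect ((543.428955078125, -193.4958953857422), (113.45926666259766, 13.163799285888672), 19.596782684326172) mean [ 588.  -176.6   80.8]
square_bottle_mid 0.98 [ 478.8 -208.1  136.9] [275.6 296.9]
square_bottle_mid 0.34 [575.8  -3.4   1.6] [453.6 356. ]
  trace 0.71 11753 ztop 178.08573870534698 top rect ((477.9752502441406, -207.22865295410156), (24.16805648803711, 22.589183807373047), 2.1689937114715576) mean [ 476.5 -207.5  177.1]
n 383 rim 36 z 13.479406817599504 ((604.1900634765625, 115.67911529541016), (13.441303253173828, 3.0069668292999268), 11.982916831970215) plate 0 None None
n 4118 rim 2482 z 17.695635328180682 ((543.8403930664062, -189.88816833496094), (224.7179718017578, 72.66380310058594), 15.919342041015625) plate 551 [ 444.4 -217.8   75.9] 59.65654901565733
pos [ 478.2 -208.6  150.9] rpy [-179.93   -0.   -163.94] t 34.4 open 0.387 F [-0.3 -0.2 -0.4]
-> dist 74 ang 0.1 full row: [-0.0011, 0.0004, 0.1847, -0.0012, -0.0, 0.001]
```

View pics/w16.png

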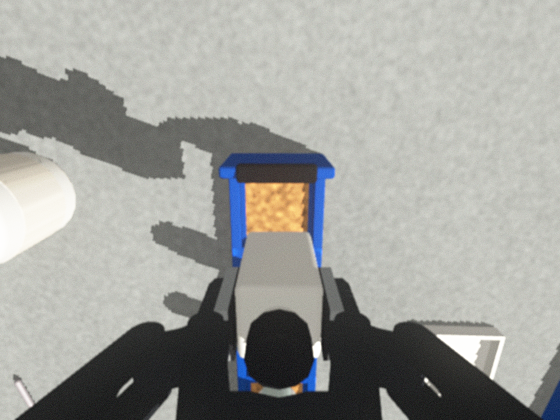

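The bottle is above the compartment next to the plate (275,205). Lowering.

Emit:
{"api": "carry_out", "payload": {
  "increments": [
    [[0,0,0.02,0,0,0],[0,0,0.07,-0.001,0,0.001],[-0.001,0,0.125,-0.001,0,0.001],[-0.001,0,0.17,-0.001,0,0.001],[-0.001,0,0.185,-0.001,0,0.001]]
  ]
}}

```text
clock: 34.82
eef_pos: [477.0, -207.9, 74.0]
tcp_rot: [3.139, -0.003, -2.862]
contact_force: [-0.5, -0.4, -1.5]
opening: 0.398
```

```bash
python3 look.py w17.png;python3 plan.py 478.6 -208.4 59 196
```

```text
cam [ 398.1 -230.9  194.7] t 34.8667 [ 477.  -207.9   74.1]
vial_mid 0.58 [ 543.1 -187.    55.3] [282.2 403.3]
  trace 0.89 433 ztop 125.61675068441191 top rect ((467.0849914550781, -210.14889526367188), (1.0367859601974487, 8.601943969726562), 11.882401466369629) mean [ 467.1 -210.6  125.8]
square_bottle_mid 0.91 [ 474.9 -204.5   65.7] [287.6 298. ]
  trace 0.81 11817 ztop 103.46809074295146 top rect ((476.81005859375, -208.01132202148438), (23.572952270507812, 23.64537811279297), 72.76194763183594) mean [ 475.6 -208.5  102.5]
n 0 rim 0 z 0 ((0.0, 0.0), (0.0, 0.0), 0.0) plate 0 None None
n 7602 rim 2973 z 17.605569848168773 ((504.8324890136719, -200.69212341308594), (143.8482666015625, 72.49916076660156), 15.835933685302734) plate 1505 [ 441.8 -219.1   63.8] 59.3955297043953
pos [ 478.7 -208.6   77.1] rpy [-1.7997e+02  1.0000e-02 -1.6399e+02] t 35.47 open 0.394 F [ 0.1 -0.6 -0.8]
-> dist 18 ang 0.0 full row: [0.0002, 0.0006, 0.0451, -0.0004, 0.0002, 0.0002]
```

View pics/w17.png

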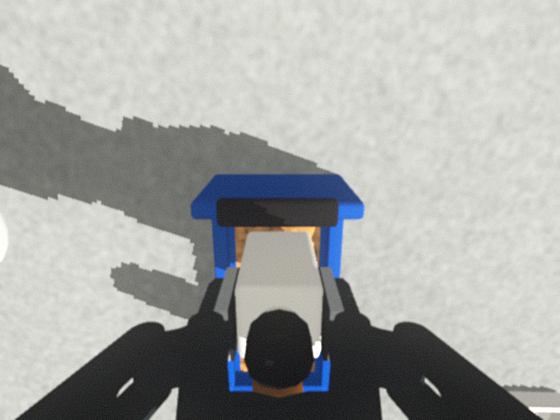

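The bottle (278,270) is centred between the side rims. Final lowering.

Emit:
{"api": "carry_out", "payload": {
  "increments": [
    [[0,0,0.01,0,0,0],[0,0,0.022,0,0,0],[0,0,0.033,0,0,0],[0,0,0.042,0,0,0],[0,0,0.0445,0,0,0]]
  ]
}}

```text
clock: 35.88
eef_pos: [478.4, -208.6, 58.9]
tcp_rot: [3.141, -0.001, -2.862]
contact_force: [-7.0, 2.2, 24.0]
opening: 0.391
```

```bash
python3 plan.py 478.6 -208.4 59 196
```

```text
pos [ 478.3 -208.6   58.9] rpy [ 1.7999e+02 -4.0000e-02 -1.6399e+02] t 36.08 open 0.39 F [-2.3  0.7  6.7]
-> dist 0 ang 0.0 full row: [-0.0008, 0.0002, -0.0001, 0.0002, -0.0007, 0.0002]
```

Emit:
{"api": "carry_out", "payload": {
  "increments": [
    [[0,0,0,0,0,0],[0,0,0,0,0,0],[0,0,0,0,0,0],[0,0,0,0,0,0],[0,0,0,0,0,0]]
  ],
  "hand": 0
}}

```text
clock: 36.5
eef_pos: [478.6, -208.5, 58.8]
tcp_rot: [3.142, -0.0, -2.862]
contact_force: [0.6, 0.2, -0.1]
opening: 0.994
```

Emit:
{"api": "carry_out", "payload": {
  "increments": [
    [[0,0,-0.02,0,0,0],[0,0,-0.1,0,0,0],[0,0,-0.19,0,0,0],[0,0,-0.29,0,0,0],[0,0,-0.39,0,0,0]]
  ]
}}

```text
clock: 36.92
eef_pos: [478.0, -208.3, 217.0]
tcp_rot: [3.141, -0.001, -2.862]
contact_force: [2.1, -1.0, 0.4]
opening: 1.002
```

```bash
python3 plan.py 478.6 -208.4 270 196; python3 look.py w18.png
python3 - <<'E'
from h import *
np.set_printoptions(precision=1,suppress=True)
c=np.array([572.4,-181.7]);a=np.radians(15.9);u=np.array([np.cos(a),np.sin(a)]);v=np.array([-u[1],u[0]])
for cam in ["wrist","top","scene"]:
    f=optics.grab_frame(cam)
    if cam!="wrist": save(f,cam+"_end.png")
    P=cloud(f);P=P[f["range_z"]>0]
    rel=P[:,:2]-c; X=rel@u; Y=rel@v
    for n,x,top in [("bottle",-97.5,88),("vial",-32.5,103),("flask",32.5,100),("jar",97.5,78)]:
        m=(abs(X-x)<30)&(abs(Y)<30)&(abs(P[:,2]-top)<5)
        if m.sum()>5:
            r_=cv2.minAreaRect(np.c_[X[m],Y[m]].astype(np.float32)); print(cam,n,m.sum(),np.array(r_[0]),np.array(r_[1]),"dx",r_[0][0]-x,"z",np.median(P[m,2]))
    for n in ["beaker","reagent","weigh_dish"]:
        for d in nets.tip_of(n,cam)[:1]: print(cam,n,d["confidence"],np.array(d["point"]))
E
```

```text
pos [ 479.2 -208.8  216.7] rpy [-1.7987e+02  1.4000e-01 -1.6398e+02] t 37.12 open 1.001 F [-0.2  0.6  0.3]
-> dist 53 ang 0.2 full row: [0.0008, 0.001, -0.1332, -0.0021, 0.0023, 0.0003]
cam [ 399.5 -231.5  336.9] t 37.1667 [ 478.3 -208.4  215.2]
jar_mid 0.94 [ 667.3 -156.1   47.8] [277.8 374.8]
  trace 0.85 1312 ztop 78.64629413642793 top rect ((570.8538818359375, -192.36265563964844), (203.27679443359375, 39.105953216552734), 22.26297950744629) mean [ 653.7 -158.5   78.6]
vial_mid 0.86 [ 544.1 -190.5   56.5] [278.6 271.4]
  trace 0.87 1969 ztop 103.58059446306578 top rect ((541.1113891601562, -190.43173217773438), (23.210805892944336, 22.98001480102539), 19.574262619018555) mean [ 540.3 -190.7  102.5]
flask_mid 0.74 [ 604.  -172.8   51.7] [279.1 325.3]
  trace 0.91 1880 ztop 100.54618848863132 top rect ((581.52587890625, -177.55503845214844), (68.39434051513672, 21.76555633544922), 12.704422950744629) mean [ 601.9 -173.2   99.5]
square_bottle_mid 0.82 [ 480.5 -208.4   48.4] [279. 200.]
  trace 0.74 2119 ztop 88.73656395052754 top rect ((478.1963806152344, -208.58233642578125), (22.9
[... 1025 characters left out ...]
  1.5] [21.6 20.7] dx 4.212982177734375 z 99.60163537644615
top jar 263 [101.5   2.3] [40.3 39.6] dx 4.03179931640625 z 78.14696296742821
top beaker 0.97 [517.3 370.3  -0.6]
top reagent 0.25 [583.7 152.2   5.9]
top weigh_dish 0.49 [ 605.9 -172.9   55.4]
scene bottle 55 [-97.   -0.1] [26.1 24.2] dx 0.46661376953125 z 87.29585974965939
scene vial 57 [-31.2  -1. ] [23.7 21. ] dx 1.2646751403808594 z 102.14124734442993
scene flask 57 [35.3  0.9] [25.  20.5] dx 2.7712059020996094 z 99.2113979962268
scene jar 180 [99.   0.6] [41.8 38.1] dx 1.5186309814453125 z 77.22919838595249
scene beaker 0.76 [517.9 369.1  -2.3]
scene reagent 0.79 [ 521.8 -400.3   -1.9]
scene weigh_dish 0.95 [578.8  -7.3   1.9]
```

View pics/w18.png

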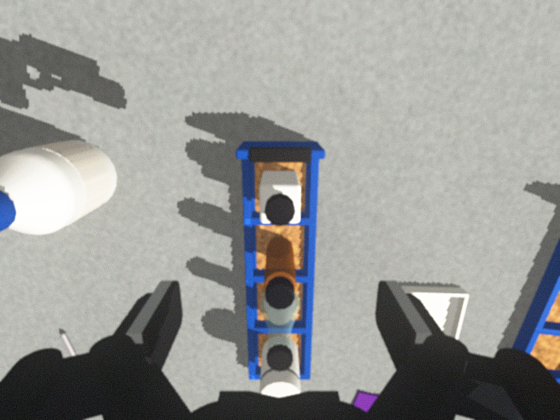

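View pics/scene_end.png

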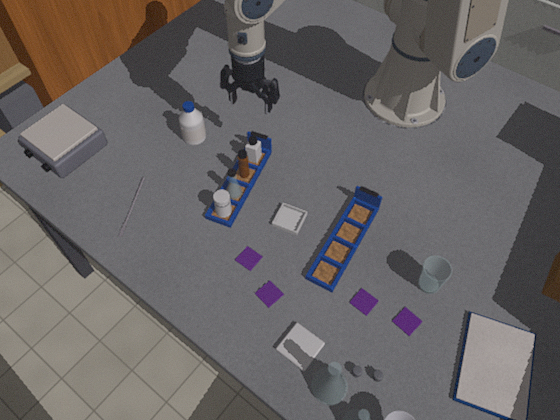

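The scene view shows bottle (254,150), vial (243,165), flask (234,183) and jar (222,203), all upright from the plate outward. The bystanders haven't moved and the gripper is clear. Handing in.

```bash
python3 -c "
from h import *
print(r.sign_off(), sense()['clock'])"
```

```text
the job is handed in; nothing more can be done
the job is handed in; nothing more can be done
```

I moved all four samples into the other rack in reverse order and handed the job in at about 38 s. From the plate outward they now stand square bottle, vial, flask, jar; in the first rack the order was jar, flask, vial, bottle.

**Last checks:**
- **Position and height:** In the scene view all four are within 3 mm of their compartment centres, and their tops are at standing height within 1 mm. The wrist view puts the bottle, vial and flask within 1 mm.
- **Upright:** I judged this from the pictures and the top heights, not from a measured angle.
- **Bystanders:** The beaker, reagent bottle and weighing dish appear where they started, within about 4 mm, which is the networks' own error. The gripper was open and well clear.

**Checks that disagreed:**
- **Top camera:** It read every sample about 4 mm farther along the rack than the wrist camera. I take this as a calibration offset.
- **Blocked views:** The final wrist reading of the jar (-13 mm) and the top reading of the bottle (+7 mm) were of partly hidden lids, so I set them aside. The wrist view right after release had the jar within 1 mm.
- **Network errors:** Two late network reports, the reagent bottle and weighing dish in the top view, were plainly wrong, and I ignored them.

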